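# Feed a wooden block home in the drilling jig with a push stick

### The job

Take the blue push stick and use it to feed the pale wooden block lying on the jig's infeed through the guarded channel, past the red spring shoe, until it is home and snug against the pad of the yellow stop, still pressing on it when the stick is gone. Press it home gently without ramming the stop, keep the gripper itself off the block, and leave the spare blocks and the tin alone. Then take the stick out and lay it flat on its long base on the bench, off the jig.

Things in the scene. Friction and masses are not known exactly. Their poses are not given: they have to be found in the camera images.
- jig: Fixed feed jig. x: feed direction, along the channel's centre line; z up; origin at bench height under the channel's mouth. Plywood bed x -160 to 190, y -70 to 70 mm, top at z=10. Infeed funnel: wooden walls, tops at z=24, inner faces y=+-45 at x=-110 narrowing to +-18.5 at x=0. Then a channel 37 mm wide between aluminium rails, x 0 to 185.
- guard (a point): Middle of the channel's mouth at the top face of the clear guard (jig x=0, y=0, z=42). Two clear strips, z 36 to 42, with a 14 mm slot between them cover the channel from x=0 to 185; 26 mm clear height above the bed. The axes are those of the jig.
- shoe_mid (a point): Middle of the red spring shoe's face on the channel's +y side (jig x=80). It juts 6 mm into the channel, ramp from x=38, flat part x=65 to 95, presses the block against the other rail and holds it where it is left. Feeding takes about 1 N before the shoe, up to about 18 N on the ramp, 3 to 11 N under the flat part.
- stop: Yellow stop clamp in the channel, fixed, 135 to 145 mm past the mouth. Axes as the jig's; origin on the bed's top under the clamp's front face. A screw spindle with a black rubber pad sticks out of that face towards the mouth, set anew each time: the pad's face is 8 to 45 mm in front of the clamp (not measured; feel for it). The pad gives 1 mm for 9 N; over 15 N is ramming.
- block: Pale wooden block to be fed, 60 (x) x 34 (y) x 20 (z) mm, about 35 g, with two dark dots on top, lying loose and somewhat askew on the infeed, between the funnel walls or just before them. Origin: centre of its underside; x along its length, pointing roughly along the feed at the start.
- block_nose (a point): Centre of the block's leading end face, 30 mm ahead of its origin and 10 mm up.
- stick: Blue push stick with orange tip, about 120 g, standing on its base on the bench beside the jig. A straight bar 210 (x) x 22 (y) x 14 (z) mm with a raised handle on it 70 mm long, 22 mm wide, its top 56 mm above the base. Origin: centre of the underside of the bar; x along the bar towards the tip, z up.
- stick_tip (a point): Centre of the stick's pushing end face (22 wide, 14 high), 105 mm ahead of its origin, 7 mm up.
- stick_grip (a point): Middle of the stick's handle where to grip it (across its 22 mm width), 20 mm behind the origin, 40 mm above the base.
- spare_a: Dark spare wooden block, 60 x 34 x 20 mm, loose on the bench; leave alone. Origin: centre of its underside.
- spare_b: Another dark spare block, same size; leave alone. Origin: centre of its underside.
- tin: Red tin can, 66 mm across, 85 mm high, loose on the bench; leave alone. Origin: centre of its underside.
Mind the look-alikes: they are no part of the job. Of the things that look like the stick, the smaller one is meant. What is shaped like the block but turquoise is not meant.

How it is judged:
On the way, in this order (a step that is already met when the one before it is completed fails the run):
1. the stick pushes the block into the mouth of the channel (x of block_nose in the frame of jig above 0.005 m and contact force between stick and block above 0.2 N), for 0.02 s.
2. the block's nose is home against the stop's pad (contact force between block and stop above 0.5 N and z of block_nose in the frame of stop below 0.016 m and x of block_nose in the frame of stop above -0.05 m), for 0.2 s.
At the end, for the whole second after the job is handed in: The block lies in the channel along the feed direction (within 0.1 rad), its nose pressing on the stop's pad with 0.5 to 15 N; the stick stands on its long base on the bench (base within 5 mm of the bench, tilt below 0.035 rad), released; both at rest (all of step 2 and angle between the x axis of block and the x axis of jig, either way round below 0.1 rad and height (world z) of stick below 0.005 m and angle between stick's own z axis and vertical below 0.035 rad and linear speed of each of stick, block below 0.02 m/s and contact force between the fingers and stick below 0.1 N); the robot touches nothing.
It fails at once if more than 15 N between block and stop (rammed) (contact force between block and stop above 15 N).
It fails at once if the gripper touches the block (contact force between any of the fingers, the arm and block above 0.5 N).
It fails at once if a spare block or the tin moved more than 15 mm (distance of any of spare_a, spare_b, tin from where it was at the start of the episode above 0.015 m).
It also fails if it takes over 70 s, if anything falls off the work surface, if the arm or the gripper's body presses on something with over 40 N, if the wrist force passes 120 N, or if a joint passes its speed limit or range.

### The arm

A 7-joint arm with a two-finger parallel gripper is mounted at the origin on the work surface. World frame = base frame: x ahead of the robot, y to its left, z up, the work surface at z = 0. Lengths are in m, angles in rad, forces in N, time in s.
With the tool pointing down it reaches from about 0.425 to 0.925 m from the base axis. Payload 6.8 kg.
Tool frame: the origin (TCP) lies at the very end of the fingers, on their centre line; the grasp point (between the pads) lies 19 mm behind it (r.grip_depth is the distance from the TCP to the grasp point, in m); z points along the fingers, y is the direction in which the jaws open and shut (so a half turn about z gives the same grasp; the last joint's range is limited). The gripper opens to 85 mm and grips with 20 to 120 N. Pads are 22 mm wide; open, the fingers measure 114 mm over their backs; the gripper's body (76 mm by 85 mm) begins 54 mm behind the grasp point. The pads swing forward as they close: fully open they stand 13 mm farther back than shut.
Start: joints at [-1.324, 0.477, 0.022, 1.555, -0.011, 1.109, -0.083], TCP at [0.234, 0.633, 0.197] pointing down, gripper open.
Joint ranges: [-2.96, 2.96], [-0.34, 2.1], [-1.41, 1.46], [0.24, 2.44], [-1.37, 4.51], [0.17, 1.92], [-2.96, 2.96]. Speed limits (rad/s): [2.39, 2.39, 3.14, 3.14, 3.14, 3.14, 3.14].

### API

Orientations are given as a rotation vector (axis times angle).
In Python, from bench import status, eyes, workorder, spotter, r gives the robot as it stands.
- The arm moves only by the tool drive_tool, never from a script. Its argument "commands" is a list of rows, each an object of numbers: "rx", "ry", "rz": the turn, a rotation vector about the world's x, y, z normalised to -1 to 1, where 1 is 8 degrees; "tx", "ty", "tz": the shift along the world's x, y, z normalised to -1 to 1, where 1 is 20 mm; "grip": the closure, from -1 (fully open) to 1 (shut). A call has 1 to 10 rows; each row shifts and turns the commanded pose from where the row before left it; what a row does not reach is not made up. A row lasts 1/8 s, in which the tool goes at most 62.5 mm and 10.7 degrees, less where a joint would pass 70% of its speed; a pose out of reach is approached as far as the arm can. A call with a number of a shift or a turn outside -1 to 1 is refused whole. A call with a gripper value outside its range is refused whole. The fingers move at their own pace and stop on an object; "grip_force" is the grip in N (left out, the last holds). Time passes only in rows, so rows that do not move let the fingers close. It gives the time, the measured TCP pose, the force and the opening at its end, in the units of the state.
- status.get_obs(): the state, without advancing time (a new reading comes with each control period).
- eyes.grab_frame(name): name is "scene" or "top"; returns a dict with "frame" (384x512x3 uint8, blue, green, red), "range_z" (384x512 float32, m along the optical axis (not along the pixel's ray), 0 where there is no reading), "fx", "fy", "cx", "cy" (pixels), "T" (4x4, takes a point from camera to world coordinates). Camera axes: x right, y down, z forward; pixel columns grow to the right and rows downward; lengths in m; the calibration is good to about 2 mm. A picture is of the moment at which its call begins.
- workorder.hand_in(): hands the job in, once; it reports no verdict.
Trained networks look in the newest picture that a camera, given by its name, has taken for a name from the list of things; names that differ only in an ending like _2 or _b are one class to them, and where a whole thing is asked for, a point or a joint stands for the part that bears it (a point fixed in the world has none). Each returns a list of dicts, best first, with "confidence" (0 to 1); they miss things now and then, are a little off and sometimes report something else, mostly with a low value. They report only what shows in the picture. A call takes as long as a camera call. They do not tell look-alikes from the thing itself.
- spotter.boxes_of(camera, target): "position" ([column, row] as shares, 0 to 1, of the picture: columns of its width, rows of its height, amid what is visible of it).
- spotter.masks_of(camera, target): "mask" (384x512 bool, what is visible of it) and "position" ([column, row] as shares, 0 to 1, of the picture: columns of its width, rows of its height, amid what is visible of it).
The state is a dict: "clock": time; "joints": joint angles; "qvel": joint speeds; "tau": joint torques, N m; "tcp_pos": TCP position; "orientation": TCP orientation; "contact_force": force on the tool from outside, world axes, zero at the start; "moment": the same for the moment, N m; "grip_width": finger opening in m.
Only numpy, scipy, OpenCV 4.12 (cv2) and the standard library are available. Lean on these libraries where they do the work, as an engineer would, in place of code of your own. Each camera call takes 0.05 s, during which the arm holds its last target.

## Working session

There is one attempt and no reset: what is moved stays moved. The work goes in short steps, Python scripts to look and compute and a tool call to move; the robot and the scene stay as the last step left them, time stands still between calls to the robot, and variables do not carry over. Pictures are saved under pics/ and viewed, and the job is handed in when it is done.

Besides the shell and the picture viewer there is one more tool, called after "Emit:" as name(argument=value, ...) on one line, values as JSON. drive_tool: Moves the arm, as the interface text tells. Scaled input: -1 to 1 covers 20 mm each way for a shift and 8 degrees each way for a turn. Its arguments: {"type":"object","properties":{"commands":{"type":"array","items":{"type":"object","properties":{"rx":{"type":"number"},"ry":{"type":"number"},"rz":{"type":"number"},"tx":{"type":"number"},"ty":{"type":"number"},"tz":{"type":"number"},"grip":{"type":"number"}}}},"grip_force":{"type":"number"}},"required":["commands"]}

```bash
mkdir -p pics; ls
python3 - <<'E'
from bench import status, eyes, workorder, spotter, r
import cv2,json,numpy as np
o=status.get_obs(); print(o)
for n in("scene","top"):
    f=eyes.grab_frame(n); cv2.imwrite(f"pics/{n}0.png",f["frame"]); np.savez(f"pics/{n}0.npz",**f)
    print(n,f["fx"],f["T"])
    for t in ("jig","block","stick","stop","guard","tin","spare_a"):
        print(t,[(np.round(np.array(d["position"])*[512,384]),round(d["confidence"],2)) for d in spotter.boxes_of(n,t)])
E
```

```text
pics
{'clock': 0.0, 'joints': array([-1.32409236,  0.47780093,  0.02236607,  1.55644865, -0.01149347,
        1.10927006, -0.08311087]), 'qvel': array([-0.00084484, -0.00138859, -0.00053847,  0.00022873,  0.00043408,
       -0.00133501,  0.00025055]), 'tau': array([ 6.01403517e-04, -5.96453762e+01,  1.60857640e+00, -2.81193280e+01,
        1.25494946e-02,  9.35210672e-03,  1.87404157e-05]), 'tcp_pos': array([0.2343115 , 0.63234207, 0.1960269 ]), 'orientation': array([-5.54391371e-01, -3.09211842e+00,  2.81258296e-03]), 'contact_force': array([-0.42505945, -0.28710075,  0.21061994]), 'moment': array([-0.0109842 , -0.04915419, -0.02048454]), 'grip_width': 0.08525430623821169}
scene 397.6252601578968 [[ 0.37335237  0.65930642 -0.6526278   1.15316034]
 [ 0.92768577 -0.26331697  0.26469468 -0.27279859]
 [ 0.00266693 -0.70425791 -0.70993921  0.74907855]
 [ 0.          0.          0.          1.        ]]
jig [(array([335., 186.]), 0.7)]
block [(array([291., 186.]), 0.78), (array([270., 153.]), 0.63), (array([338., 183.]), 0.6)]
stick [(array([130., 238.]), 0.98), (array([128., 166.]), 0.73)]
stop []
guard [(array([341., 181.]), 0.82), (array([128., 238.]), 0.26)]
tin [(array([332., 245.]), 0.86)]
spare_a [(array([382., 243.]), 0.88), (array([275., 255.]), 0.75)]
top 386.6459885178129 [[-2.70177214e-02 -9.97421603e-01  6.64844966e-02  4.29849616e-01]
 [-9.99634775e-01  2.69977481e-02 -1.19902540e-03 -1.40376200e-02]
 [-5.98997853e-04 -6.64926097e-02 -9.97786738e-01  9.31649864e-01]
 [ 0.00000000e+00  0.00000000e+00  0.00000000e+00  1.00000000e+00]]
jig []
block [(array([221., 257.]), 0.75), (array([221., 196.]), 0.7), (array([175., 185.]), 0.54)]
stick [(array([391., 295.]), 0.82), (array([396., 180.]), 0.61)]
stop []
guard [(array([172., 190.]), 0.69)]
tin [(array([219.,  98.]), 0.62)]
spare_a [(array([272., 121.]), 0.94)]
```

Run:
```python
import cv2
for n in("scene","top"):
    f=cv2.imread(f"pics/{n}0.png"); cv2.imwrite(f"pics/{n}0b.png",cv2.resize(f,(800,600),interpolation=cv2.INTER_CUBIC))
```

```text
(no output)
```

View pics/scene0b.png

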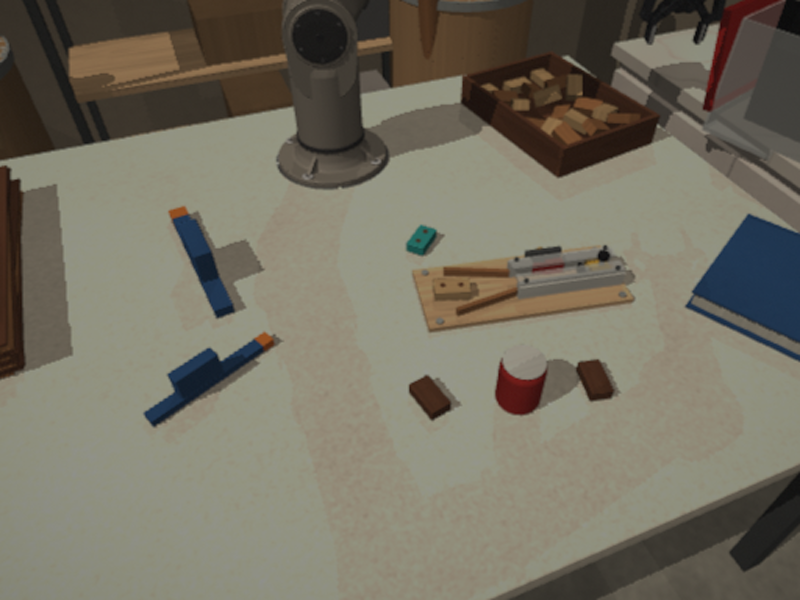

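View pics/top0b.png

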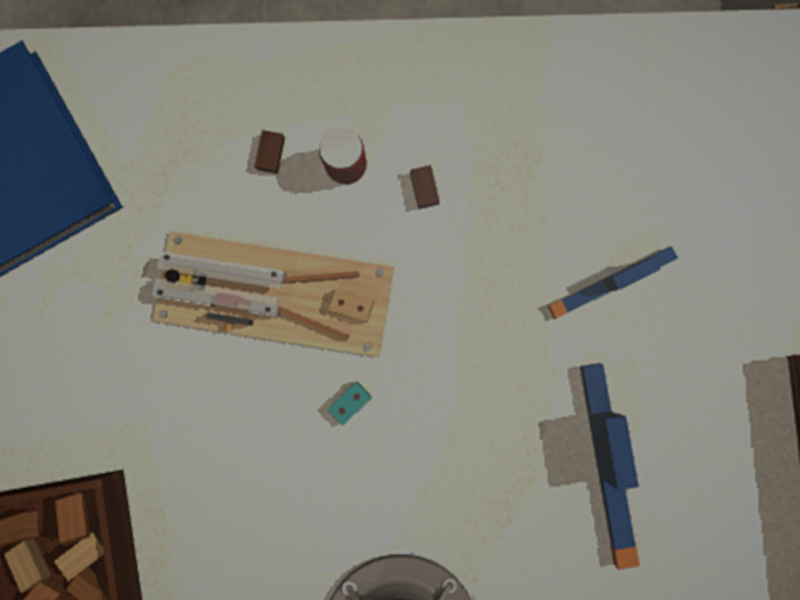

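```bash
cat > h.py <<'E'
import numpy as np,cv2
def cloud(f):
    z=f["range_z"]; v,u=np.mgrid[0:384,0:512]
    P=np.stack([(u-f["cx"])*z/f["fx"],(v-f["cy"])*z/f["fy"],z],-1)
    T=f["T"]; return P@T[:3,:3].T+T[:3,3]
def proj(f,p):
    T=np.linalg.inv(f["T"]); q=T[:3,:3]@np.asarray(p)+T[:3,3]
    return np.array([f["fx"]*q[0]/q[2]+f["cx"],f["fy"]*q[1]/q[2]+f["cy"]])
def rect(p):
    (c,s,a)=cv2.minAreaRect((p[:,:2]*1000).astype(np.float32))
    return np.round(c,1),np.round(s,1),round(a,1)
E
python3 - <<'E'
from h import *
from bench import spotter
for n in("scene","top"):
    f=dict(np.load(f"pics/{n}0.npz")); W=cloud(f)
    print(n,"bench z",np.median(W[200:300,240:320,2]) )
    for t in("stick","block","jig"):
        for d in spotter.masks_of(n,t):
            m=d["mask"].astype(np.uint8)>0
            P=W[m&(f["range_z"]>0)]
            z=P[:,2]
            print(t,np.round(np.array(d["position"])*[512,384]),d["confidence"],m.sum(),"z",np.round(np.percentile(z,[2,25,50,75,98])*1000,1))
            print("  all",rect(P))
            for lo,hi in((.009,.019),(.05,.062),(.024,.036)):
                s=(z>lo)&(z<hi)
                if s.sum()>15: print("  ",lo,hi,s.sum(),rect(P[s]),np.round(P[s].mean(0)*1000,1))
E
```

```text
scene bench z -0.00012855000525241467
stick [128. 238.] 0.78 1502 z [-0.4 11.9 14.8 42.2 57.4]
  all (array([ 492.5, -346.3]), array([ 79.5, 216.9]), 24.2)
   0.009 0.019 610 (array([ 517.9, -338.4]), array([ 27. , 209.9]), 24.6) [ 520.9 -338.4   13.7]
   0.05 0.062 285 (array([ 526.7, -356.5]), array([24.1, 69.4]), 24.3) [ 528.3 -356.7   55.5]
   0.024 0.036 111 (array([ 535.6, -354.9]), array([19.6, 71.3]), 9.7) [ 536.3 -355.2   30.2]
stick [127. 166.] 0.78 1062 z [-0.5 19.6 26.4 78.5 81.9]
  all (array([ 227. , -314.2]), array([337.5,  43.6]), 7.3)
   0.009 0.019 131 (array([ 245.3, -317.3]), array([302.1,  31.3]), 7.4) [ 312.1 -312.3   16.6]
   0.05 0.062 52 (array([ 279.2, -314.2]), array([91.5, 30.9]), 9.3) [ 314.3 -310.9   56.3]
   0.024 0.036 55 (array([ 215.7, -323.4]), array([220.6,  31. ]), 8.6) [ 305.1 -311.8   29.5]
block [274. 151.] 0.47 251 z [-0.6 13.1 18.8 20.3 22.2]
  all (array([333. ,  75.4]), array([46. , 89.8]), 45.0)
   0.009 0.019 98 (array([345.9,  69.4]), array([34.2, 63.2]), 42.5) [354.8  64.8  15.9]
jig [336. 186.] 0.81 4894 z [ 2.6  9.2 11.5 33.  43.3]
  
[... 1283 characters left out ...]
ck [220. 258.] 0.72 326 z [17.  19.4 20.4 21.6 24.2]
  all (array([342.8,  68.2]), array([29.8, 57.3]), 43.3)
   0.009 0.019 66 (array([342.9,  68.1]), array([29.8, 55.9]), 43.3) [345.1  66.5  18.2]
block [223. 195.] 0.66 367 z [26.5 29.4 30.4 31.4 33.8]
  all (array([489.5,  61.7]), array([59.5, 34.9]), 70.0)
   0.024 0.036 360 (array([488.7,  62. ]), array([59.5, 33.3]), 70.0) [488.7  61.9  30.5]
jig [173. 188.] 0.96 8188 z [ 6.7  9.7 11.3 27.9 44.7]
  all (array([512.9, 188. ]), array([366.7, 146. ]), 79.7)
   0.009 0.019 4508 (array([511.6, 181.5]), array([349.7, 140. ]), 79.3) [508.1 160.7  11. ]
   0.024 0.036 405 (array([503.6, 191.4]), array([324.8, 105.6]), 83.0) [499.1 178.3  29.5]
```

```bash
cat >> h.py <<'E'
JO=np.array([510.7,166.8]); JA=np.radians(79.3)
def j2w(p,JO=JO,JA=JA):
    c,s=np.cos(JA),np.sin(JA); return np.array([(JO[0]+c*p[0]-s*p[1])/1e3,(JO[1]+s*p[0]+c*p[1])/1e3,p[2]/1e3])
def w2j(x,y):
    c,s=np.cos(JA),np.sin(JA); dx,dy=x-JO[0],y-JO[1]; return np.array([c*dx+s*dy,-s*dx+c*dy])
def crop(f,c,hw,hh,k,lines,fn):
    im=f["frame"]; u0,v0=int(c[0]-hw),int(c[1]-hh); u0=max(u0,0);v0=max(v0,0)
    s=cv2.resize(im[v0:v0+2*hh,u0:u0+2*hw],None,fx=k,fy=k,interpolation=cv2.INTER_CUBIC)
    s=cv2.convertScaleAbs(s,alpha=1.4)
    for a,b,col in lines:
        q=[tuple(int(t) for t in (proj(f,p)-[u0,v0]+.5)*k) for p in(a,b)]
        cv2.line(s,q[0],q[1],col,1,cv2.LINE_AA)
    cv2.imwrite(fn,s)
def jl():
    G=(0,255,0);L=[]
    c=[(-160,-70,10),(190,-70,10),(190,70,10),(-160,70,10)]
    for i in range(4): L.append((j2w(c[i]),j2w(c[(i+1)%4]),G))
    for s in(1,-1):
        L.append((j2w((-110,45*s,24)),j2w((0,18.5*s,24)),(255,255,0)))
        L.append((j2w((0,7*s,42)),j2w((185,7*s,42)),(0,255,255)))
        L.append((j2w((0,18.5*s,36)),j2w((185,18.5*s,36)),(255,0,255)))
    return L
E
python3 - <<'E'
from h import *
for n,c in(("top",(175,185)),("scene",(335,185))):
    f=dict(np.load(f"pics/{n}0.npz")); crop(f,c,90,60,4,jl(),f"pics/{n}_ov.png")
E
```

```text
(no output)
```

View pics/top_ov.png

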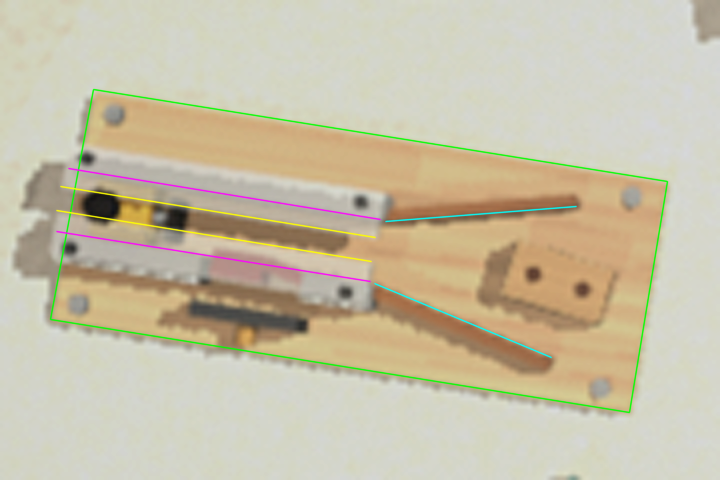

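View pics/scene_ov.png

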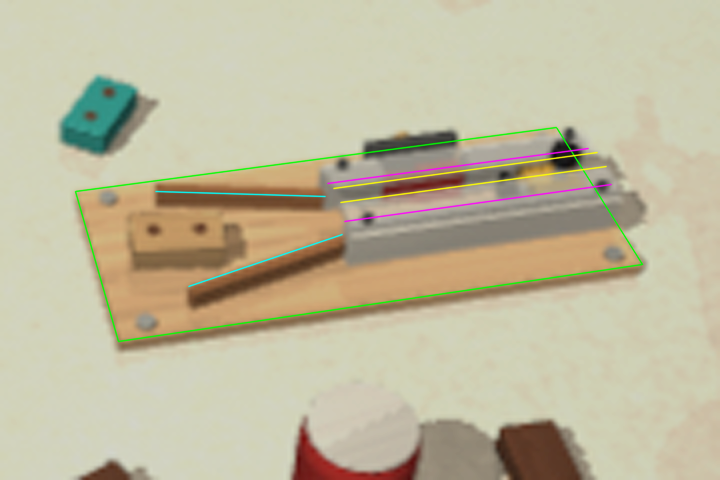

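Emit:
drive_tool(commands=[{"tx":0.9,"ty":-0.9,"grip":-1},{"tx":0.9,"ty":-0.9,"grip":-1},{"tx":0.9,"ty":-0.9,"grip":-1},{"tx":0.9,"ty":-0.9,"grip":-1},{"tx":0.9,"ty":-0.9,"grip":-1},{"tx":0.9,"ty":-0.9,"grip":-1},{"tx":0.9,"ty":-0.9,"grip":-1},{"tx":0.9,"ty":-0.9,"grip":-1},{"tx":0.9,"ty":-0.9,"grip":-1},{"tx":0.9,"ty":-0.9,"grip":-1}], grip_force=100)

```text
validation failed for argument at $.co...
```

Emit:
drive_tool(commands=[{"tx":0.6,"ty":-1,"grip":-1},{"tx":0.6,"ty":-1,"grip":-1},{"tx":0.6,"ty":-1,"grip":-1},{"tx":0.6,"ty":-1,"grip":-1},{"tx":0.6,"ty":-1,"grip":-1},{"tx":0.5,"ty":-1,"grip":-1},{"tx":0.5,"ty":-1,"grip":-1},{"tx":0.5,"ty":-1,"grip":-1},{"tx":0.5,"ty":-1,"grip":-1},{"tx":0.3,"ty":-1,"grip":-1}])

```text
validation failed for argument at $.co...
```

Emit:
drive_tool(commands=[{"ty":-1,"rz":-0.9},{"ty":-1,"rz":-0.9},{"ty":-1,"rz":-0.9},{"ty":-1,"rz":-0.9},{"ty":-1,"rz":-0.9},{"ty":-1,"rz":-0.9},{"ty":-1},{"ty":-1},{"ty":-1},{"ty":-1}])

```text
validation failed for argument at $.co...
```

Emit:
drive_tool(commands=[{"tx":0.9,"ty":-0.9,"tz":0,"rx":0,"ry":0,"rz":0,"grip":-1}], grip_force=100)

```text
clock: 1.23
tcp_pos: [0.2506, 0.6158, 0.1968]
orientation: [-0.548, -3.092, -0.001]
contact_force: [1.1, -0.0, 0.3]
grip_width: 0.0852
```

Emit:
drive_tool(commands=[{"tx":0.9,"ty":-0.9,"tz":0,"rx":0,"ry":0,"rz":0,"grip":-1},{"tx":0.9,"ty":-0.9,"tz":0,"rx":0,"ry":0,"rz":0,"grip":-1},{"tx":0.9,"ty":-0.9,"tz":0,"rx":0,"ry":0,"rz":0,"grip":-1},{"tx":0.9,"ty":-0.9,"tz":0,"rx":0,"ry":0,"rz":0,"grip":-1},{"tx":0.9,"ty":-0.9,"tz":0,"rx":0,"ry":0,"rz":0,"grip":-1},{"tx":0.9,"ty":-0.9,"tz":0,"rx":0,"ry":0,"rz":0,"grip":-1},{"tx":0.9,"ty":-0.9,"tz":0,"rx":0,"ry":0,"rz":0,"grip":-1},{"tx":0.9,"ty":-0.9,"tz":0,"rx":0,"ry":0,"rz":0,"grip":-1},{"tx":0.9,"ty":-0.9,"tz":0,"rx":0,"ry":0,"rz":0,"grip":-1},{"tx":0.9,"ty":-1,"tz":0,"rx":0,"ry":0,"rz":0,"grip":-1}])

```text
clock: 2.48
tcp_pos: [0.434, 0.4308, 0.1972]
orientation: [0.557, 3.092, 0.0]
contact_force: [0.0, 0.1, 0.5]
grip_width: 0.0853
```

Emit:
drive_tool(commands=[{"tx":0.5,"ty":-1,"tz":0,"rx":0,"ry":0,"rz":0,"grip":-1},{"tx":0.5,"ty":-1,"tz":0,"rx":0,"ry":0,"rz":0,"grip":-1},{"tx":0.5,"ty":-1,"tz":0,"rx":0,"ry":0,"rz":0,"grip":-1},{"tx":0.5,"ty":-1,"tz":0,"rx":0,"ry":0,"rz":0,"grip":-1},{"tx":0.5,"ty":-1,"tz":0,"rx":0,"ry":0,"rz":0,"grip":-1},{"tx":0.5,"ty":-1,"tz":0,"rx":0,"ry":0,"rz":0,"grip":-1},{"tx":0.5,"ty":-1,"tz":0,"rx":0,"ry":0,"rz":0,"grip":-1},{"tx":0.5,"ty":-1,"tz":0,"rx":0,"ry":0,"rz":0,"grip":-1},{"tx":0,"ty":-1,"tz":0,"rx":0,"ry":0,"rz":0,"grip":-1},{"tx":0,"ty":-1,"tz":0,"rx":0,"ry":0,"rz":0,"grip":-1}])

```text
clock: 3.72
tcp_pos: [0.5119, 0.2317, 0.1969]
orientation: [-0.554, -3.092, 0.0]
contact_force: [0.8, 0.4, -0.1]
grip_width: 0.0852
```

Emit:
drive_tool(commands=[{"tx":0,"ty":-1,"tz":0,"rx":0,"ry":0,"rz":-0.9,"grip":-1},{"tx":0,"ty":-1,"tz":0,"rx":0,"ry":0,"rz":-0.9,"grip":-1},{"tx":0,"ty":-1,"tz":0,"rx":0,"ry":0,"rz":-0.9,"grip":-1},{"tx":0,"ty":-1,"tz":0,"rx":0,"ry":0,"rz":-0.9,"grip":-1},{"tx":0,"ty":-1,"tz":0,"rx":0,"ry":0,"rz":-0.9,"grip":-1},{"tx":0,"ty":-1,"tz":0,"rx":0,"ry":0,"rz":-0.9,"grip":-1},{"tx":0,"ty":-1,"tz":0,"rx":0,"ry":0,"rz":0,"grip":-1},{"tx":0,"ty":-1,"tz":0,"rx":0,"ry":0,"rz":0,"grip":-1},{"tx":0,"ty":-1,"tz":0,"rx":0,"ry":0,"rz":0,"grip":-1},{"tx":0,"ty":-1,"tz":0,"rx":0,"ry":0,"rz":0,"grip":-1}])

```text
clock: 4.97
tcp_pos: [0.5121, 0.0319, 0.1971]
orientation: [-1.649, -2.674, -0.0]
contact_force: [-1.1, -0.9, 0.2]
grip_width: 0.0854
```

Emit:
drive_tool(commands=[{"tx":0,"ty":-1,"tz":0,"rx":0,"ry":0,"rz":-0.26,"grip":-1},{"tx":0,"ty":-1,"tz":0,"rx":0,"ry":0,"rz":0,"grip":-1},{"tx":0,"ty":-1,"tz":0,"rx":0,"ry":0,"rz":0,"grip":-1},{"tx":0,"ty":-1,"tz":0,"rx":0,"ry":0,"rz":0,"grip":-1},{"tx":0,"ty":-1,"tz":0,"rx":0,"ry":0,"rz":0,"grip":-1},{"tx":0,"ty":-1,"tz":0,"rx":0,"ry":0,"rz":0,"grip":-1},{"tx":0,"ty":-1,"tz":0,"rx":0,"ry":0,"rz":0,"grip":-1},{"tx":0,"ty":-1,"tz":0,"rx":0,"ry":0,"rz":0,"grip":-1},{"tx":0,"ty":-1,"tz":0,"rx":0,"ry":0,"rz":0,"grip":-1},{"tx":0,"ty":-1,"tz":0,"rx":0,"ry":0,"rz":0,"grip":-1}])

```text
clock: 6.22
tcp_pos: [0.5121, -0.1681, 0.197]
orientation: [-1.701, -2.641, -0.0]
contact_force: [-0.3, 0.3, 0.7]
grip_width: 0.0856
```

Emit:
drive_tool(commands=[{"tx":0.1,"ty":-1,"tz":0,"rx":0,"ry":0,"rz":0,"grip":-1},{"tx":0.1,"ty":-1,"tz":0,"rx":0,"ry":0,"rz":0,"grip":-1},{"tx":0.1,"ty":-1,"tz":0,"rx":0,"ry":0,"rz":0,"grip":-1},{"tx":0.1,"ty":-1,"tz":-0.4,"rx":0,"ry":0,"rz":0,"grip":-1},{"tx":0.1,"ty":-1,"tz":-0.8,"rx":0,"ry":0,"rz":0,"grip":-1},{"tx":0.1,"ty":-1,"tz":-0.8,"rx":0,"ry":0,"rz":0,"grip":-1},{"tx":0,"ty":-1,"tz":-0.8,"rx":0,"ry":0,"rz":0,"grip":-1},{"tx":0,"ty":-1,"tz":-0.8,"rx":0,"ry":0,"rz":0,"grip":-1},{"tx":0,"ty":-1,"tz":-0.8,"rx":0,"ry":0,"rz":0,"grip":-1},{"tx":0,"ty":-0.4,"tz":-0.6,"rx":0,"ry":0,"rz":0,"grip":-1}])

```text
clock: 7.48
tcp_pos: [0.5235, -0.3566, 0.0963]
orientation: [-1.704, -2.639, 0.001]
contact_force: [-0.4, 1.0, 0.7]
grip_width: 0.0854
```

Emit:
drive_tool(commands=[{"tx":0,"ty":0,"tz":-0.9,"rx":0,"ry":0,"rz":0,"grip":-1},{"tx":0.05,"ty":0,"tz":-0.9,"rx":0,"ry":0,"rz":0,"grip":-1},{"tx":0,"ty":0,"tz":-0.9,"rx":0,"ry":0,"rz":0,"grip":-1},{"tx":0,"ty":0,"tz":-0.9,"rx":0,"ry":0,"rz":0,"grip":-1},{"tx":0,"ty":0,"tz":-0.1,"rx":0,"ry":0,"rz":0,"grip":-1},{"tx":0,"ty":0,"tz":0,"rx":0,"ry":0,"rz":0,"grip":1},{"tx":0,"ty":0,"tz":0,"rx":0,"ry":0,"rz":0,"grip":1},{"tx":0,"ty":0,"tz":0,"rx":0,"ry":0,"rz":0,"grip":1},{"tx":0,"ty":0,"tz":0,"rx":0,"ry":0,"rz":0,"grip":1},{"tx":0,"ty":0,"tz":0,"rx":0,"ry":0,"rz":0,"grip":1}])

```text
clock: 8.72
tcp_pos: [0.5256, -0.3551, 0.0232]
orientation: [1.702, 2.64, 0.0]
contact_force: [-0.0, -0.3, -0.2]
grip_width: -0.0003
```

Run:
```python
from bench import eyes
from h import *
for n,c in(("top",(394,180)),("scene",(130,225))):
    f=eyes.grab_frame(n); np.savez(f"pics/{n}1.npz",**f); crop(f,c,90,70,4,[],f"pics/{n}1.png")
```

```text
(no output)
```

View pics/scene1.png

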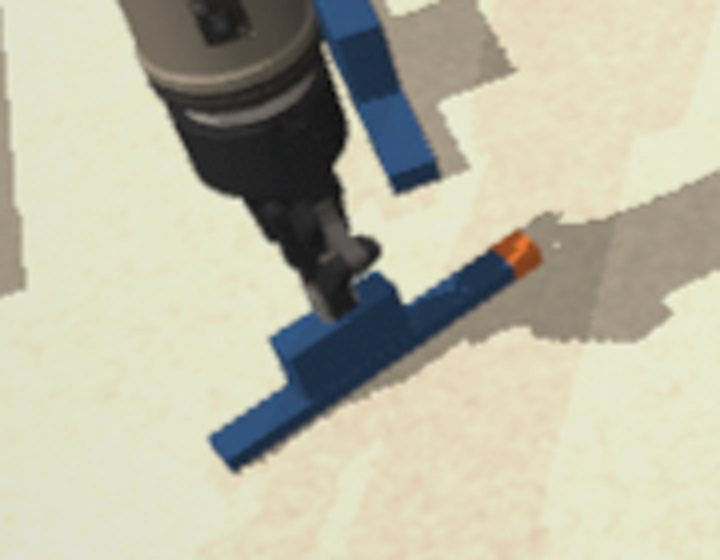

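View pics/top1.png

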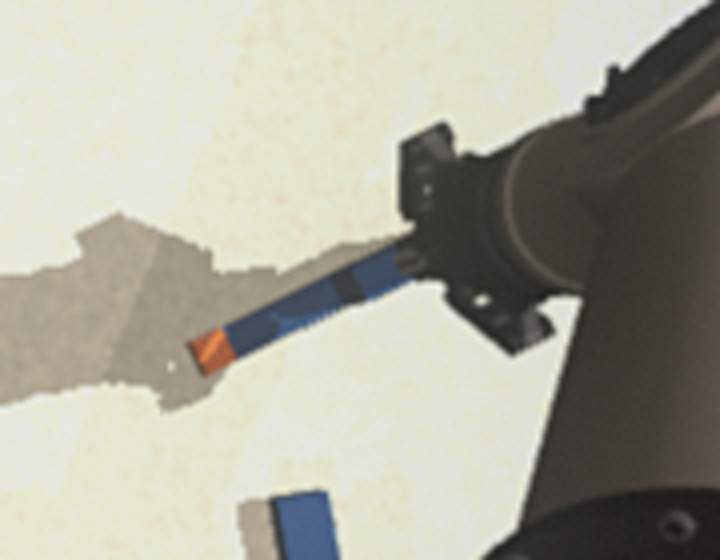

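Run:
```python
from bench import status,r
from h import *
o=status.get_obs(); print(o["clock"],o["tcp_pos"],o["orientation"],o["grip_width"],o["contact_force"],[a for a in dir(r) if a[0]!='_'])
p=o["tcp_pos"]; R=cv2.Rodrigues(np.array(o["orientation"]))[0]
for n,c in(("top",(394,180)),("scene",(130,225))):
    f=dict(np.load(f"pics/{n}1.npz"))
    L=[(p,p-R[:,2]*.15,(0,255,0)),(p-R[:,1]*.04,p+R[:,1]*.04,(0,0,255)),(p-R[:,2]*.15,p-R[:,2]*.15+R[:,1]*.05,(0,0,255))]
    d=np.array([-.416,.909,0]);q=np.array([.516,-.3385,0])
    for s in(-1,1):
        w=np.array([.909,.416,0])*.011*s
        L+=[(q+d*.105+w,q-d*.105+w,(0,255,255)),(q+d*.015+w+[0,0,.056],q-d*.055+w+[0,0,.056],(0,255,255))]
    crop(f,c,90,70,4,L,f"pics/{n}1b.png")
```

```text
8.825 [ 0.52554053 -0.35503311  0.023078  ] [1.70193222e+00 2.64053146e+00 5.10641103e-05] 5.519109220573807e-05 [-0.08487148 -0.03138894  0.04391544] ['Unreachable', 'grip_depth']
```

View pics/scene1b.png

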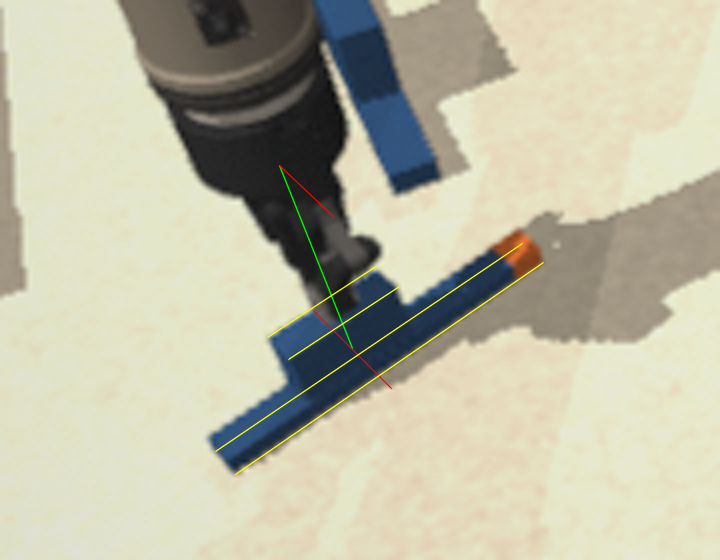

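View pics/top1b.png

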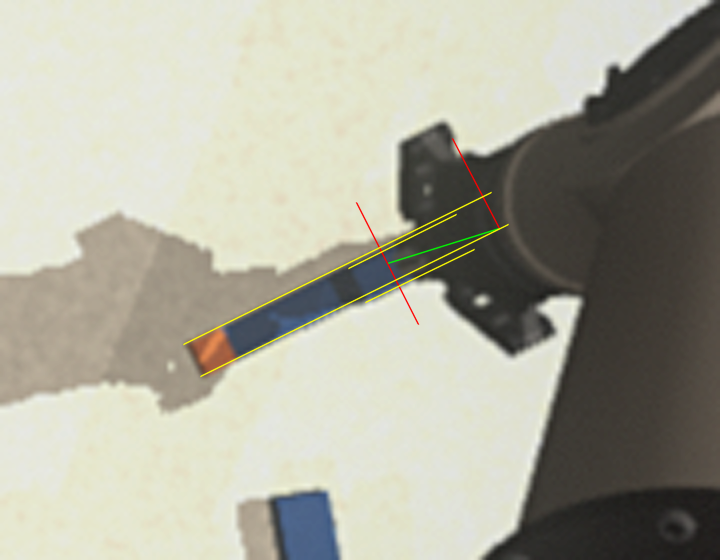

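Run:
```python
from h import *
f=dict(np.load("pics/scene1.npz")); W=cloud(f)
for v in range(200,242,3):
    u=int(40+280/4+(v-155-40)*0.42)
    print(v,[(np.round(W[v,uu]*1000).astype(int).tolist()) for uu in (u-2,u,u+2,u+4)])
```

```text
200 [[563, -352, 197], [564, -348, 196], [561, -345, 192], [560, -342, 190]]
203 [[565, -352, 190], [563, -349, 187], [563, -345, 185], [560, -342, 181]]
206 [[553, -354, 171], [561, -349, 177], [561, -346, 176], [562, -342, 175]]
209 [[552, -354, 161], [562, -349, 169], [563, -346, 169], [566, -342, 170]]
212 [[557, -352, 156], [564, -348, 162], [567, -344, 163], [567, -340, 162]]
215 [[552, -353, 142], [555, -349, 144], [552, -346, 139], [567, -341, 153]]
218 [[543, -355, 125], [542, -351, 121], [530, -349, 108], [568, -341, 145]]
221 [[542, -355, 113], [541, -352, 111], [578, -343, 148], [581, -340, 150]]
224 [[561, -351, 123], [571, -346, 132], [583, -341, 143], [584, -338, 143]]
227 [[560, -352, 113], [571, -347, 123], [538, -347, 86], [537, -343, 83]]
230 [[542, -355, 84], [540, -351, 80], [536, -348, 73], [533, -344, 68]]
233 [[542, -355, 73], [539, -351, 68], [529, -349, 55], [529, -345, 54]]
236 [[537, -354, 57], [536, -350, 54], [532, -347, 47], [531, -343, 44]]
239 [[536, -355, 45], [535, -351, 42], [533, -347, 38], [532, -343, 35]]
```

Emit:
drive_tool(commands=[{"tx":0,"ty":0,"tz":0.8,"rx":0,"ry":0,"rz":0,"grip":1},{"tx":0,"ty":0,"tz":0.8,"rx":0,"ry":0,"rz":0,"grip":1},{"tx":0,"ty":0,"tz":0.8,"rx":0,"ry":0,"rz":0,"grip":1}])

```text
clock: 9.2
tcp_pos: [0.5259, -0.3554, 0.0728]
orientation: [1.701, 2.639, 0.0]
contact_force: [0.6, -0.1, -0.2]
grip_width: -0.0002
```

Run:
```python
from bench import eyes,status,r
from h import *
print(r.grip_depth); o=status.get_obs(); print(o["tcp_pos"],o["grip_width"])
p=o["tcp_pos"]
for n,c in(("scene",(130,215)),):
    f=eyes.grab_frame(n); np.savez(f"pics/{n}2.npz",**f); crop(f,c,60,60,6,[(p,p+[0,0,.02],(0,255,0))],f"pics/{n}2.png")
    W=cloud(f); m=(np.hypot(W[...,0]-p[0],W[...,1]-p[1])<.03)&(W[...,2]>.06)
    q=W[m]; print(len(q),np.percentile(q[:,2],[0,1,5,10,20]))
    s=q[q[:,2]<.16]; print(np.round(s[np.argsort(s[:,2])][:30:2]*1000).astype(int).tolist())
```

```text
0.0187
[ 0.52589089 -0.35537468  0.07284307] -0.00020126117691216322
1856 [0.10708375 0.1170606  0.13509528 0.17558877 0.22717338]
[[533, -356, 107], [529, -345, 107], [534, -351, 110], [535, -348, 112], [537, -359, 113], [526, -343, 114], [537, -354, 115], [533, -343, 115], [537, -350, 116], [527, -342, 117], [539, -356, 117], [537, -347, 118], [537, -349, 118], [537, -357, 119], [537, -351, 120]]
```

View pics/scene2.png

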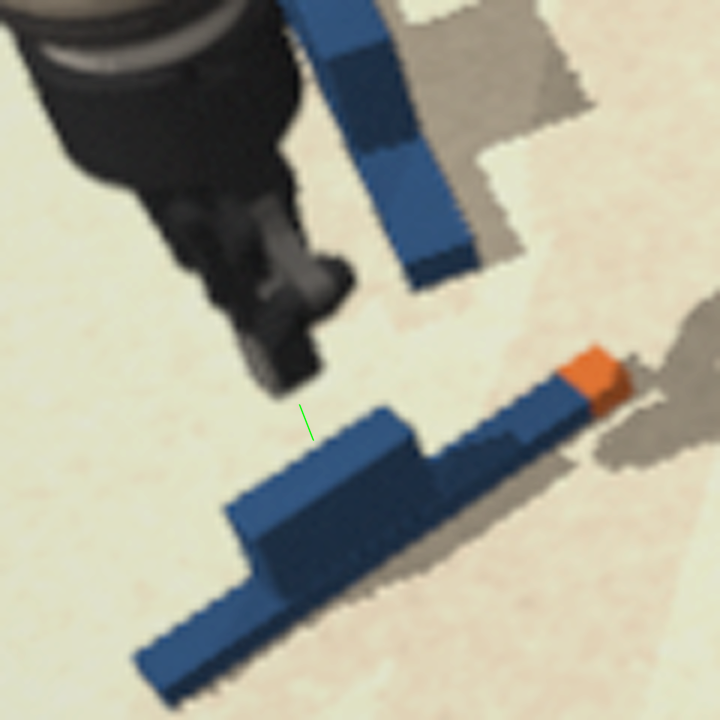

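Emit:
drive_tool(commands=[{"tx":0,"ty":0,"tz":0,"rx":0,"ry":0,"rz":0,"grip":-1},{"tx":0,"ty":0,"tz":0,"rx":0,"ry":0,"rz":0,"grip":-1},{"tx":0,"ty":0,"tz":0,"rx":0,"ry":0,"rz":0,"grip":-1},{"tx":0,"ty":0,"tz":0,"rx":0,"ry":0,"rz":0,"grip":-1},{"tx":0,"ty":0,"tz":-0.8,"rx":0,"ry":0,"rz":0,"grip":-1},{"tx":0,"ty":0,"tz":-0.8,"rx":0,"ry":0,"rz":0,"grip":-1}])

```text
clock: 10.0
tcp_pos: [0.5252, -0.3547, 0.0375]
orientation: [-1.702, -2.64, -0.0]
contact_force: [-0.4, -0.3, 0.8]
grip_width: 0.0853
```

Emit:
drive_tool(commands=[{"tx":0,"ty":0,"tz":-0.7,"rx":0,"ry":0,"rz":0,"grip":-1},{"tx":0,"ty":0,"tz":-0.7,"rx":0,"ry":0,"rz":0,"grip":-1},{"tx":0,"ty":0,"tz":-0.6,"rx":0,"ry":0,"rz":0,"grip":-1},{"tx":0,"ty":0,"tz":-0.6,"rx":0,"ry":0,"rz":0,"grip":-1},{"tx":0,"ty":0,"tz":0,"rx":0,"ry":0,"rz":0,"grip":-1}])

```text
clock: 10.62
tcp_pos: [0.5249, -0.3546, -0.0141]
orientation: [-1.701, -2.639, 0.0]
contact_force: [0.3, 0.5, 0.8]
grip_width: 0.085
```

Run:
```python
from bench import eyes,status,r
from h import *
o=status.get_obs(); print(o["tcp_pos"],o["grip_width"])
for n,c in(("scene",(130,215)),):
    f=eyes.grab_frame(n); np.savez(f"pics/{n}3.npz",**f); crop(f,c,60,60,6,[],f"pics/{n}3.png")
```

```text
[ 0.52485844 -0.35458388 -0.014061  ] 0.08501792220052865
```

View pics/scene3.png

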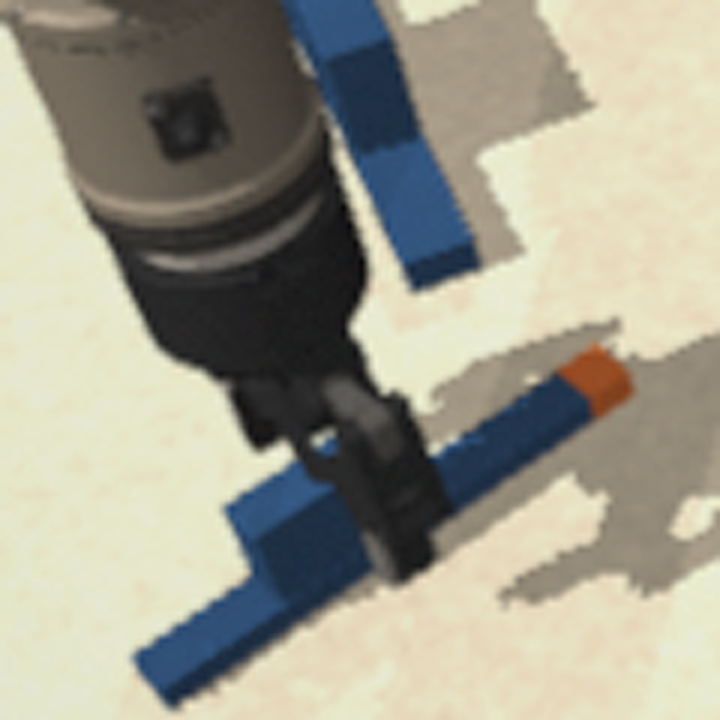

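Emit:
drive_tool(commands=[{"tx":0,"ty":0,"tz":0,"rx":0,"ry":0,"rz":0,"grip":1},{"tx":0,"ty":0,"tz":0,"rx":0,"ry":0,"rz":0,"grip":1},{"tx":0,"ty":0,"tz":0,"rx":0,"ry":0,"rz":0,"grip":1},{"tx":0,"ty":0,"tz":0,"rx":0,"ry":0,"rz":0,"grip":1},{"tx":0,"ty":0,"tz":0,"rx":0,"ry":0,"rz":0,"grip":1},{"tx":0,"ty":0,"tz":0.3,"rx":0,"ry":0,"rz":0,"grip":1}], grip_force=110)

```text
clock: 11.42
tcp_pos: [0.525, -0.3546, -0.0074]
orientation: [-1.701, -2.64, 0.0]
contact_force: [-0.5, 1.5, -1.0]
grip_width: 0.0207
```

Emit:
drive_tool(commands=[{"tx":0,"ty":0,"tz":0.8,"rx":0,"ry":0,"rz":0,"grip":1},{"tx":0,"ty":0.4,"tz":0.9,"rx":0,"ry":0,"rz":0,"grip":1},{"tx":-0.2,"ty":0.9,"tz":0,"rx":0,"ry":0,"rz":-0.8,"grip":1},{"tx":-0.3,"ty":1,"tz":0,"rx":0,"ry":0,"rz":-0.8,"grip":1},{"tx":-0.3,"ty":1,"tz":0,"rx":0,"ry":0,"rz":-0.8,"grip":1},{"tx":-0.3,"ty":1,"tz":0,"rx":0,"ry":0,"rz":-0.8,"grip":1},{"tx":-0.3,"ty":1,"tz":0,"rx":0,"ry":0,"rz":-0.8,"grip":1},{"tx":-0.3,"ty":1,"tz":0,"rx":0,"ry":0,"rz":-0.4,"grip":1},{"tx":-0.3,"ty":1,"tz":0,"rx":0,"ry":0,"rz":0,"grip":1},{"tx":-0.3,"ty":1,"tz":0,"rx":0,"ry":0,"rz":0,"grip":1}])

```text
clock: 12.68
tcp_pos: [0.4799, -0.1877, 0.0281]
orientation: [2.42, 2.003, 0.003]
contact_force: [0.3, 0.3, -1.0]
grip_width: 0.0204
```

Emit:
drive_tool(commands=[{"tx":-0.3,"ty":1,"tz":0,"rx":0,"ry":0,"rz":0,"grip":1},{"tx":-0.3,"ty":1,"tz":0,"rx":0,"ry":0,"rz":0,"grip":1},{"tx":-0.3,"ty":0.9,"tz":0,"rx":0,"ry":0,"rz":0,"grip":1},{"tx":-0.1,"ty":0.2,"tz":0,"rx":0,"ry":0,"rz":0,"grip":1},{"tx":0,"ty":0,"tz":0,"rx":0,"ry":0,"rz":0,"grip":1}])

```text
clock: 13.3
tcp_pos: [0.46, -0.127, 0.0276]
orientation: [2.42, 2.003, 0.002]
contact_force: [-0.2, -0.0, -1.7]
grip_width: 0.0207
```

```bash
cat > look.py <<'E'
import sys
from bench import eyes,status,spotter
from h import *
tag=sys.argv[1]
o=status.get_obs(); print(o["clock"],o["tcp_pos"],o["orientation"],o["grip_width"],o["contact_force"])
for n,c in(("top",(230,185)),("scene",(290,190))):
    f=eyes.grab_frame(n); np.savez(f"pics/{n}{tag}.npz",**f); crop(f,c,100,70,4,jl(),f"pics/{n}{tag}.png")
E
python3 look.py 4
```

```text
13.3 [ 0.45999245 -0.12696916  0.02763185] [2.41978525e+00 2.00250199e+00 1.72404877e-03] 0.020743868087236828 [-0.19435675 -0.04736789 -1.67368394]
```

View pics/scene4.png

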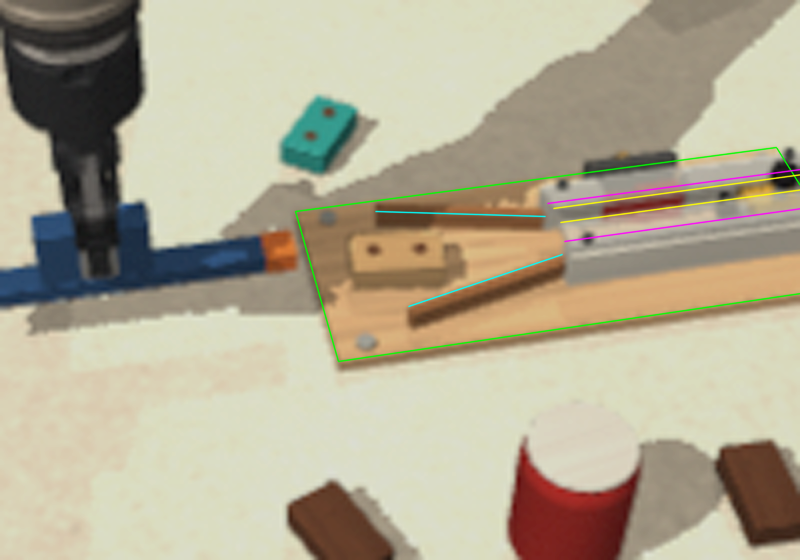

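View pics/top4.png

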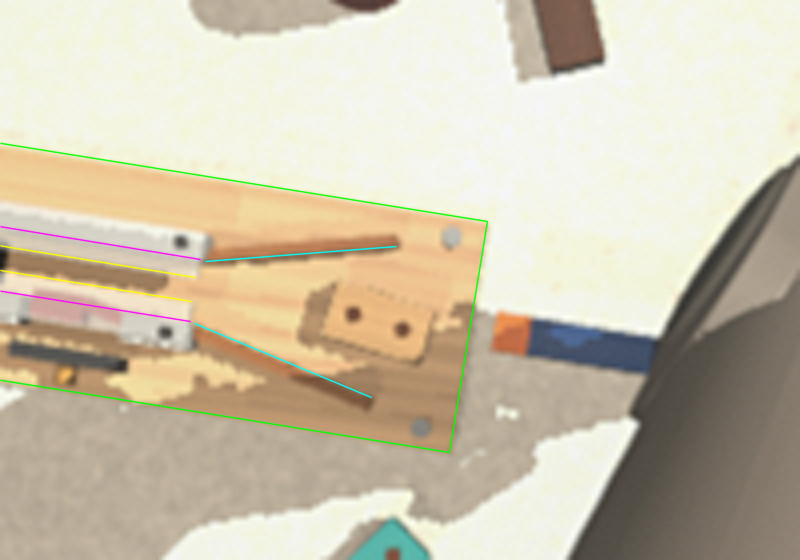

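```bash
cat > stk.py <<'E'
import sys
from h import *
def stick(tag,zt,ulo=None):
  for n in("top","scene"):
    f=dict(np.load(f"pics/{n}{tag}.npz")); W=cloud(f); b=f["frame"].astype(int)
    hsv=cv2.cvtColor(f["frame"],cv2.COLOR_BGR2HSV)
    H,S,V=[hsv[...,i].astype(int) for i in range(3)]
    blue=(H>100)&(H<125)&(S>90); org=(H<16)&(S>150)&(V>70)
    near=(W[...,0]>.4)&(W[...,0]<.6)&(W[...,1]>-.33)&(W[...,1]<.2)
    m=(blue|org)&near&(np.abs(W[...,2]-zt)<.008)
    P=W[m]; c=P.mean(0)
    J=np.array([w2j(*p) for p in P[:,:2]*1e3])
    k,b0=np.polyfit(J[:,0],J[:,1],1)
    print(n,len(P),"z",np.round(np.median(P[:,2])*1e3,1),"z slope",np.round(np.polyfit(J[:,0],P[:,2]*1e3,1),3),"jig x",np.round(np.percentile(J[:,0],[1,99,99.8]),1),"y range",np.round(np.percentile(J[:,1],[2,50,98]),1),"yaw deg",np.degrees(np.arctan(k)).round(2))
    o=W[org&near&(W[...,2]>zt-.02)]; JO_=np.array([w2j(*p) for p in o[:,:2]*1e3]); print("  org",len(o),"x",np.round(np.percentile(JO_[:,0],[2,50,98]),1),"y",np.round(np.percentile(JO_[:,1],[3,50,97]),1),"z",np.round(np.percentile(o[:,2],[3,50,97])*1e3,1))
if __name__=="__main__": stick(sys.argv[1],float(sys.argv[2]))
E
python3 stk.py 4 .056
python3 -c "
from h import *; print(w2j(460,-127))"
```

```text
top 165 z 54.8 z slope [8.0000e-03 5.6634e+01] jig x [-264.1 -177.8 -177.3] y range [-12.   -4.9   5.3] yaw deg -0.12
  org 67 x [-193.5 -186.1 -177.7] y [-11.8  -2.5  45.9] z [ 52.5  55.1 931.6]
scene 520 z 53.9 z slope [-2.0000e-03  5.3399e+01] jig x [-382.  -177.7 -177. ] y range [-17.8 -12.6   4.6] yaw deg 0.43
  org 67 x [-193.6 -185.3 -177. ] y [-17.7 -10.    6.1] z [44.9 53.7 56.1]
[-298.10493702   -4.73038282]
```

Emit:
drive_tool(commands=[{"tx":-0.1,"ty":0,"tz":-0.7,"rx":0,"ry":0,"rz":0,"grip":1},{"tx":0,"ty":0,"tz":-0.72,"rx":0,"ry":0,"rz":0,"grip":1},{"tx":0.093,"ty":0.491,"tz":0,"rx":0,"ry":0,"rz":0,"grip":1},{"tx":0.093,"ty":0.491,"tz":0,"rx":0,"ry":0,"rz":0,"grip":1},{"tx":0.093,"ty":0.491,"tz":0,"rx":0,"ry":0,"rz":0,"grip":1}])

```text
clock: 14.02
tcp_pos: [0.4636, -0.0965, -0.0012]
orientation: [2.42, 2.003, 0.001]
contact_force: [-0.3, 1.0, -0.9]
grip_width: 0.0205
```

Emit:
drive_tool(commands=[{"tx":0.07,"ty":0.37,"tz":0,"rx":0,"ry":0,"rz":0,"grip":1},{"tx":0.07,"ty":0.37,"tz":0,"rx":0,"ry":0,"rz":0,"grip":1},{"tx":0.07,"ty":0.37,"tz":0,"rx":0,"ry":0,"rz":0,"grip":1},{"tx":0.07,"ty":0.37,"tz":0,"rx":0,"ry":0,"rz":0,"grip":1},{"tx":0.07,"ty":0.37,"tz":0,"rx":0,"ry":0,"rz":0,"grip":1},{"tx":0.07,"ty":0.37,"tz":0,"rx":0,"ry":0,"rz":0,"grip":1}])

```text
clock: 14.78
tcp_pos: [0.4715, -0.0527, -0.0014]
orientation: [2.421, 2.002, -0.0]
contact_force: [-1.4, -1.0, -0.6]
grip_width: 0.021
```

```bash
python3 look.py 5; python3 stk.py 5 .026;python3 -c "
from bench import status
from h import *; print(w2j(*(status.get_obs()['tcp_pos'][:2]*1e3)))"
```

```text
14.775 [ 0.47152897 -0.0527295  -0.00139501] [ 2.42082603e+00  2.00228382e+00 -5.75526607e-05] 0.02099347062773831 [-1.40805976 -1.03783008 -0.57764232]
top 137 z 25.7 z slope [-7.000e-03  2.482e+01] jig x [-150.  -102.5 -102.2] y range [-10.6  -2.1   8.6] yaw deg 2.77
  org 75 x [-192.7 -111.8 -102.5] y [-10.7  -0.2  45.9] z [ 21.7  25.6 931.6]
scene 620 z 24.5 z slope [-5.0000e-03  2.3522e+01] jig x [-305.2   -7.5   -4.2] y range [-45.4 -11.2  24.1] yaw deg -1.89
  org 186 x [-116.8  -88.7   -6. ] y [-48.  -13.9  29.2] z [14.7 23.5 26.9]
[-222.31861735   -2.32801925]
```

View pics/scene5.png

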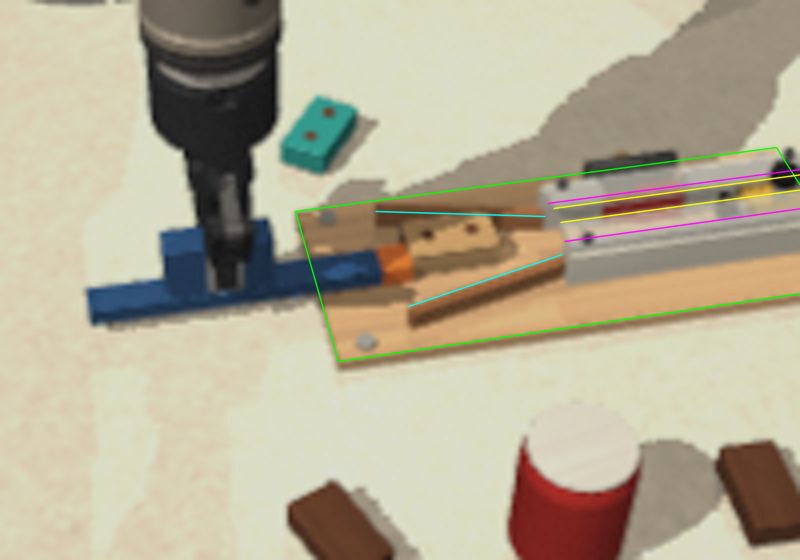

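View pics/top5.png

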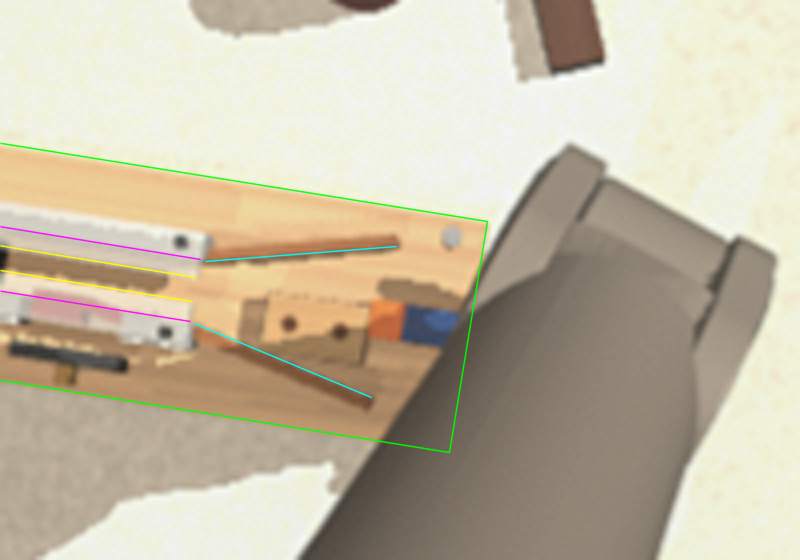

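Emit:
drive_tool(commands=[{"tx":0.07,"ty":0.37,"tz":0,"rx":0,"ry":0,"rz":0,"grip":1},{"tx":0.07,"ty":0.37,"tz":0,"rx":0,"ry":0,"rz":0,"grip":1},{"tx":0.07,"ty":0.37,"tz":0,"rx":0,"ry":0,"rz":0,"grip":1},{"tx":0.07,"ty":0.37,"tz":0,"rx":0,"ry":0,"rz":0,"grip":1},{"tx":0.07,"ty":0.37,"tz":0,"rx":0,"ry":0,"rz":0,"grip":1}])

```text
clock: 15.5
tcp_pos: [0.4786, -0.0156, -0.0014]
orientation: [2.421, 2.002, 0.0]
contact_force: [0.2, 0.1, 0.0]
grip_width: 0.0209
```

```bash
python3 look.py 6; python3 -c "
from bench import status
from h import *; print(w2j(*(status.get_obs()['tcp_pos'][:2]*1e3)))"
```

```text
15.5 [ 0.47859228 -0.01559382 -0.00138533] [2.42068488e+00 2.00244552e+00 1.14497633e-04] 0.020852330285145826 [0.2036929  0.12222662 0.04827302]
[-184.53453615   -2.30690407]
```

View pics/top6.png

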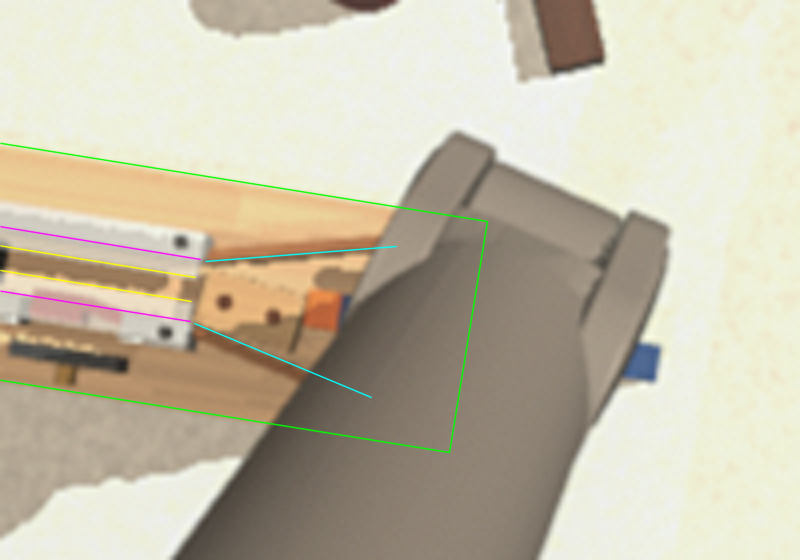

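Emit:
drive_tool(commands=[{"tx":0.046,"ty":0.246,"tz":0,"rx":0,"ry":0,"rz":0,"grip":1},{"tx":0.046,"ty":0.246,"tz":0,"rx":0,"ry":0,"rz":0,"grip":1}])

```text
clock: 15.85
tcp_pos: [0.4803, -0.0062, -0.0014]
orientation: [2.421, 2.002, -0.0]
contact_force: [-0.4, -0.9, -0.8]
grip_width: 0.0207
```

Emit:
drive_tool(commands=[{"tx":0.046,"ty":0.246,"tz":0,"rx":0,"ry":0,"rz":0,"grip":1},{"tx":0.046,"ty":0.246,"tz":0,"rx":0,"ry":0,"rz":0,"grip":1}])

```text
clock: 16.1
tcp_pos: [0.4822, 0.0038, -0.0014]
orientation: [2.421, 2.002, 0.0]
contact_force: [-0.1, 0.5, -1.3]
grip_width: 0.0208
```

```bash
python3 look.py 7
```

```text
16.1 [ 0.48221052  0.00380829 -0.00138884] [2.42086477e+00 2.00221605e+00 3.74572170e-05] 0.02082935597203381 [-0.11498902  0.4898833  -1.34556804]
```

View pics/top7.png

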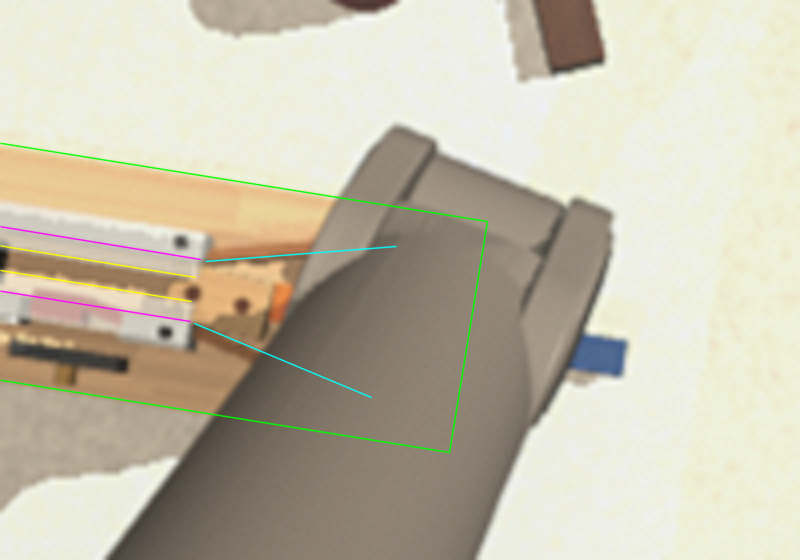

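View pics/scene7.png

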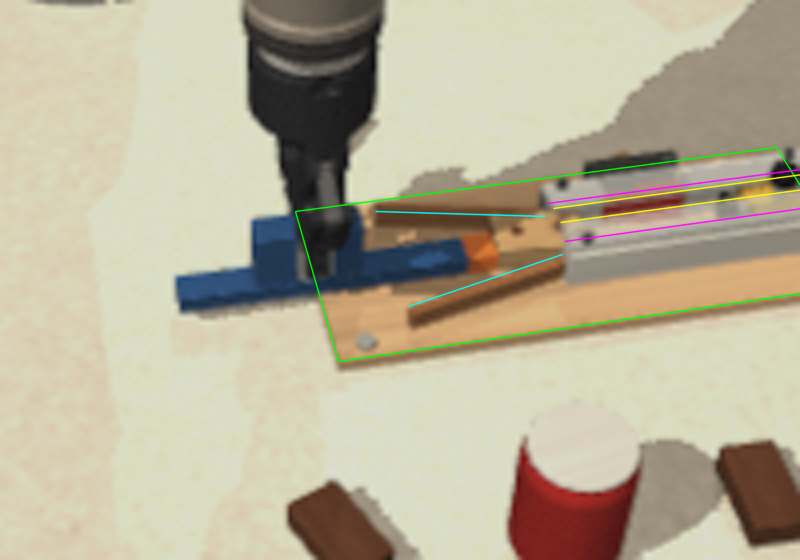

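Emit:
drive_tool(commands=[{"tx":0.046,"ty":0.246,"tz":0,"rx":0,"ry":0,"rz":0,"grip":1},{"tx":0.046,"ty":0.246,"tz":0,"rx":0,"ry":0,"rz":0,"grip":1}])

```text
clock: 16.45
tcp_pos: [0.4841, 0.0136, -0.0014]
orientation: [2.421, 2.002, 0.0]
contact_force: [0.7, -1.5, -1.2]
grip_width: 0.0209
```

Emit:
drive_tool(commands=[{"tx":0.046,"ty":0.246,"tz":0,"rx":0,"ry":0,"rz":0,"grip":1},{"tx":0.046,"ty":0.246,"tz":0,"rx":0,"ry":0,"rz":0,"grip":1}])

```text
clock: 16.7
tcp_pos: [0.486, 0.0236, -0.0014]
orientation: [2.421, 2.002, 0.0]
contact_force: [1.1, -0.4, -1.6]
grip_width: 0.0205
```

Emit:
drive_tool(commands=[{"tx":0.046,"ty":0.246,"tz":0,"rx":0,"ry":0,"rz":0,"grip":1},{"tx":0.046,"ty":0.246,"tz":0,"rx":0,"ry":0,"rz":0,"grip":1}])

```text
clock: 16.95
tcp_pos: [0.4877, 0.0334, -0.0014]
orientation: [-2.421, -2.002, 0.0]
contact_force: [-0.3, -0.4, -1.0]
grip_width: 0.0206
```

Emit:
drive_tool(commands=[{"tx":0.046,"ty":0.246,"tz":0,"rx":0,"ry":0,"rz":0,"grip":1},{"tx":0.046,"ty":0.246,"tz":0,"rx":0,"ry":0,"rz":0,"grip":1}])

```text
clock: 17.2
tcp_pos: [0.4898, 0.0421, -0.0013]
orientation: [2.421, 2.0, -0.0]
contact_force: [0.4, -5.2, 0.4]
grip_width: 0.0205
```

Emit:
drive_tool(commands=[{"tx":0.037,"ty":0.197,"tz":0,"rx":0,"ry":0,"rz":0,"grip":1}])

```text
clock: 17.32
tcp_pos: [0.4907, 0.0457, -0.0012]
orientation: [2.421, 1.999, -0.0]
contact_force: [0.2, -5.8, 0.2]
grip_width: 0.0205
```

Emit:
drive_tool(commands=[{"tx":0.037,"ty":0.197,"tz":0,"rx":0,"ry":0,"rz":0,"grip":1}])

```text
clock: 17.45
tcp_pos: [0.4914, 0.0492, -0.0012]
orientation: [2.421, 1.998, -0.0]
contact_force: [0.1, -8.1, 1.2]
grip_width: 0.0206
```

Emit:
drive_tool(commands=[{"tx":0.037,"ty":0.197,"tz":0,"rx":0,"ry":0,"rz":0,"grip":1}])

```text
clock: 17.58
tcp_pos: [0.4919, 0.0531, -0.0013]
orientation: [2.422, 1.999, -0.001]
contact_force: [-0.1, -6.4, 0.2]
grip_width: 0.0205
```

Emit:
drive_tool(commands=[{"tx":0.037,"ty":0.197,"tz":0,"rx":0,"ry":0,"rz":0,"grip":1}])

```text
clock: 17.7
tcp_pos: [0.4929, 0.057, -0.0012]
orientation: [2.422, 1.998, -0.0]
contact_force: [0.4, -6.5, 0.3]
grip_width: 0.0208
```

```bash
python3 look.py 8;  python3 -c "
from bench import status
from h import *; print(w2j(*(status.get_obs()['tcp_pos'][:2]*1e3)))"
```

```text
17.7 [ 0.49285453  0.05702437 -0.00120936] [ 2.42165707e+00  1.99824041e+00 -4.41144689e-04] 0.020758580617410486 [ 0.41595664 -6.49788303  0.32895214]
[-110.44367362   -2.94006069]
```

View pics/scene8.png

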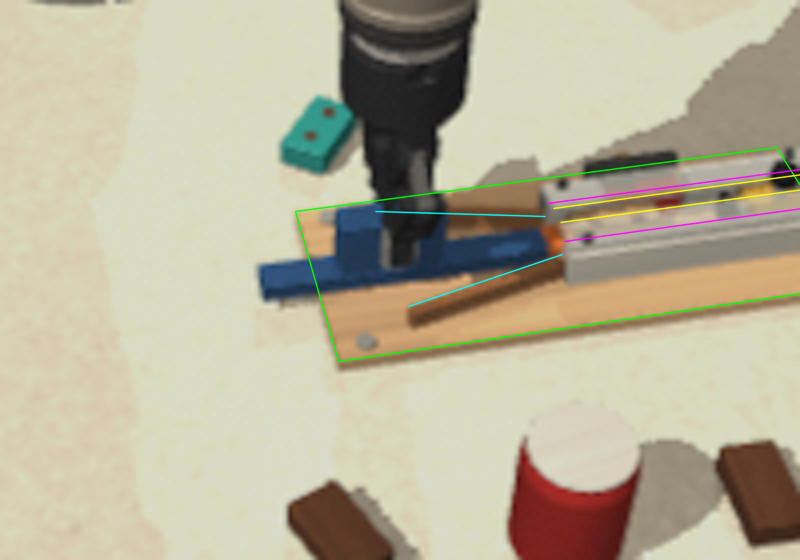

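View pics/top8.png

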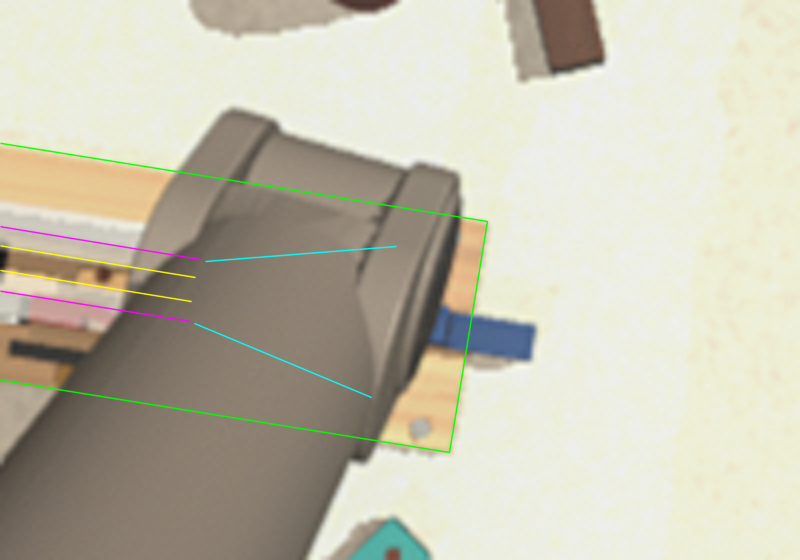

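Run:
```python
from h import *
f=dict(np.load("pics/top0.npz"))
def ray(u,v,z):
    d=f["T"][:3,:3]@np.array([(u-f["cx"])/f["fx"],(v-f["cy"])/f["fy"],1]); o=f["T"][:3,3]; return o+d*(z-o[2])/d[2]
for (a,b) in((187,218),(165,216),(150,215),(122,210)):
    for z in(.02,.03): p=ray(a/4+85,b/4+125,z); print(a,z,w2j(*(p[:2]*1e3)))
crop(f,(130,180),30,20,12,[],"pics/pad.png")
f=dict(np.load("pics/scene0.npz"));crop(f,(380,165),40,25,10,[],"pics/pads.png")
```

```text
187 0.02 [115.63772969  -1.01794835]
187 0.03 [112.25548483  -0.50363838]
165 0.02 [ 1.28722451e+02 -1.16621942e-01]
165 0.03 [125.19667776   0.38780127]
150 0.02 [137.60590416   0.71095607]
150 0.03 [133.98268768   1.20630148]
122 0.02 [154.53225749   0.42098185]
122 0.03 [150.72337375   0.91950802]
```

View pics/pad.png

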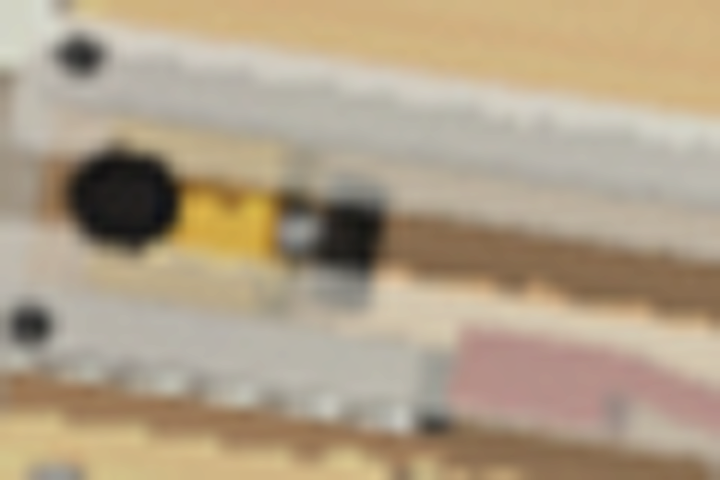

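View pics/pads.png

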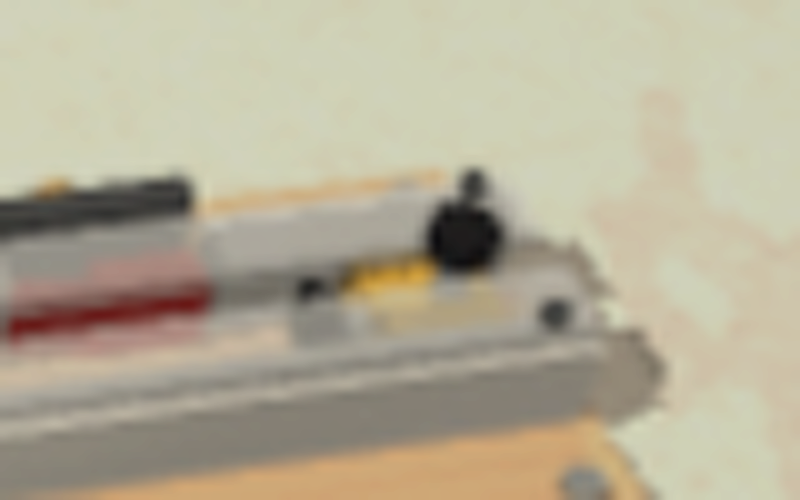

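Emit:
drive_tool(commands=[{"tx":0.037,"ty":0.197,"tz":0,"rx":0,"ry":0,"rz":0,"grip":1},{"tx":0.037,"ty":0.197,"tz":0,"rx":0,"ry":0,"rz":0,"grip":1}])

```text
clock: 18.05
tcp_pos: [0.4947, 0.0651, -0.0012]
orientation: [2.422, 1.998, 0.0]
contact_force: [1.9, -6.2, -0.9]
grip_width: 0.0207
```

Emit:
drive_tool(commands=[{"tx":0.037,"ty":0.197,"tz":0,"rx":0,"ry":0,"rz":0,"grip":1},{"tx":0.037,"ty":0.197,"tz":0,"rx":0,"ry":0,"rz":0,"grip":1}])

```text
clock: 18.3
tcp_pos: [0.4965, 0.0733, -0.0011]
orientation: [2.421, 1.998, 0.001]
contact_force: [2.8, -5.1, -0.6]
grip_width: 0.0206
```

Emit:
drive_tool(commands=[{"tx":0.037,"ty":0.197,"tz":0,"rx":0,"ry":0,"rz":0,"grip":1}])

```text
clock: 18.42
tcp_pos: [0.4971, 0.0772, -0.0012]
orientation: [2.421, 1.998, 0.001]
contact_force: [1.4, -4.6, -0.9]
grip_width: 0.0206
```

Emit:
drive_tool(commands=[{"tx":0.037,"ty":0.197,"tz":0,"rx":0,"ry":0,"rz":0,"grip":1}])

```text
clock: 18.55
tcp_pos: [0.4979, 0.0812, -0.0012]
orientation: [2.421, 1.998, 0.001]
contact_force: [2.0, -4.6, -0.3]
grip_width: 0.0207
```

```bash
python3 look.py 9;  python3 -c "
from bench import status
from h import *; print(w2j(*(status.get_obs()['tcp_pos'][:2]*1e3)))"
```

```text
18.55 [ 0.49787266  0.08119004 -0.00116696] [2.42136131e+00 1.99831806e+00 1.13080919e-03] 0.020749099157678717 [ 2.00529565 -4.58182811 -0.30641357]
[-85.77219351  -2.9203454 ]
```

View pics/scene9.png

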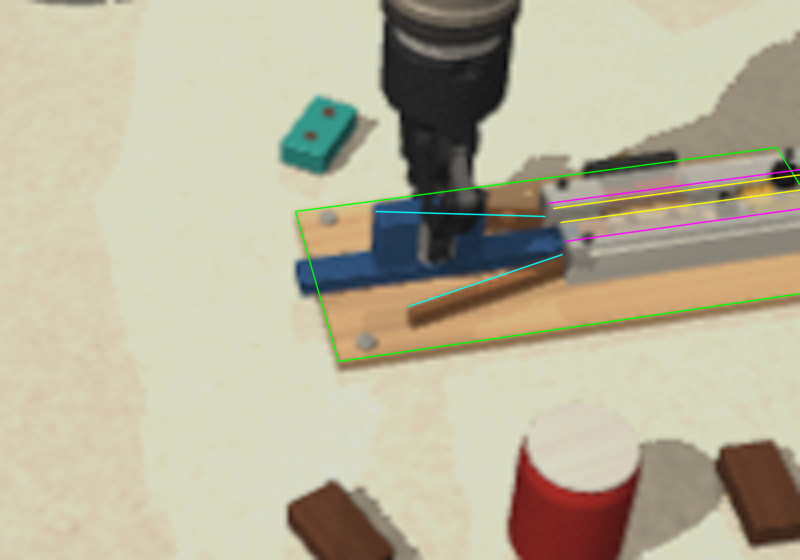

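Emit:
drive_tool(commands=[{"tx":0.037,"ty":0.197,"tz":0,"rx":0,"ry":0,"rz":0,"grip":1}])

```text
clock: 18.77
tcp_pos: [0.4979, 0.085, -0.0013]
orientation: [2.422, 2.0, -0.0]
contact_force: [1.5, -5.2, 0.5]
grip_width: 0.0206
```

Emit:
drive_tool(commands=[{"tx":0.018,"ty":0.098,"tz":0,"rx":0,"ry":0,"rz":0,"grip":1},{"tx":0.018,"ty":0.098,"tz":0,"rx":0,"ry":0,"rz":0,"grip":1}])

```text
clock: 19.02
tcp_pos: [0.4988, 0.0892, -0.0013]
orientation: [2.421, 2.0, 0.0]
contact_force: [2.1, -6.1, 0.1]
grip_width: 0.0209
```

Emit:
drive_tool(commands=[{"tx":0.009,"ty":0.049,"tz":0,"rx":0,"ry":0,"rz":0,"grip":1},{"tx":0.009,"ty":0.049,"tz":0,"rx":0,"ry":0,"rz":0,"grip":1}])

```text
clock: 19.27
tcp_pos: [0.4992, 0.0912, -0.0013]
orientation: [2.421, 2.0, 0.0]
contact_force: [1.6, -5.2, -0.9]
grip_width: 0.0211
```

Emit:
drive_tool(commands=[{"tx":0.009,"ty":0.049,"tz":0,"rx":0,"ry":0,"rz":0,"grip":1},{"tx":0.009,"ty":0.049,"tz":0,"rx":0,"ry":0,"rz":0,"grip":1}])

```text
clock: 19.52
tcp_pos: [0.4996, 0.0931, -0.0012]
orientation: [2.421, 2.0, 0.001]
contact_force: [1.5, -4.9, -0.3]
grip_width: 0.0207
```

Emit:
drive_tool(commands=[{"tx":0.009,"ty":0.049,"tz":0,"rx":0,"ry":0,"rz":0,"grip":1}])

```text
clock: 19.65
tcp_pos: [0.4998, 0.0941, -0.0012]
orientation: [2.421, 2.0, 0.001]
contact_force: [2.7, -4.7, -1.2]
grip_width: 0.0206
```

Emit:
drive_tool(commands=[{"tx":0.009,"ty":0.049,"tz":0,"rx":0,"ry":0,"rz":0,"grip":1}])

```text
clock: 19.77
tcp_pos: [0.5, 0.0951, -0.0012]
orientation: [2.421, 2.0, 0.001]
contact_force: [2.7, -5.1, -0.1]
grip_width: 0.0204
```

Emit:
drive_tool(commands=[{"tx":0.009,"ty":0.049,"tz":0,"rx":0,"ry":0,"rz":0,"grip":1}])

```text
clock: 19.9
tcp_pos: [0.5002, 0.0961, -0.0012]
orientation: [2.421, 2.0, 0.001]
contact_force: [2.6, -4.9, -0.0]
grip_width: 0.021
```

Emit:
drive_tool(commands=[{"tx":0.005,"ty":0.025,"tz":0,"rx":0,"ry":0,"rz":0,"grip":1},{"tx":0,"ty":0,"tz":0,"rx":0,"ry":0,"rz":0,"grip":1}])

```text
clock: 20.15
tcp_pos: [0.5001, 0.0968, -0.0013]
orientation: [2.421, 2.0, 0.0]
contact_force: [1.7, -4.6, -0.0]
grip_width: 0.0207
```

Emit:
drive_tool(commands=[{"tx":0.005,"ty":0.025,"tz":0,"rx":0,"ry":0,"rz":0,"grip":1}])

```text
clock: 20.27
tcp_pos: [0.5002, 0.0971, -0.0013]
orientation: [2.421, 2.0, 0.0]
contact_force: [2.3, -5.6, -0.4]
grip_width: 0.0208
```

Emit:
drive_tool(commands=[{"tx":0.005,"ty":0.025,"tz":0,"rx":0,"ry":0,"rz":0,"grip":1}])

```text
clock: 20.4
tcp_pos: [0.5003, 0.0977, -0.0013]
orientation: [2.421, 2.0, 0.0]
contact_force: [1.6, -4.9, -0.3]
grip_width: 0.0206
```

Emit:
drive_tool(commands=[{"tx":0.005,"ty":0.025,"tz":0,"rx":0,"ry":0,"rz":0,"grip":1}])

```text
clock: 20.52
tcp_pos: [0.5004, 0.0982, -0.0013]
orientation: [2.421, 2.0, 0.0]
contact_force: [1.0, -4.6, -1.7]
grip_width: 0.0209
```

Emit:
drive_tool(commands=[{"tx":0.005,"ty":0.025,"tz":0,"rx":0,"ry":0,"rz":0,"grip":1}])

```text
clock: 20.65
tcp_pos: [0.5005, 0.0987, -0.0013]
orientation: [2.421, 2.0, 0.0]
contact_force: [1.9, -4.9, 0.2]
grip_width: 0.0205
```

Nose ≈ 112; continuing in 0.5 mm steps.

Emit:
drive_tool(commands=[{"tx":0.005,"ty":0.025,"tz":0,"rx":0,"ry":0,"rz":0,"grip":1}])

```text
clock: 20.78
tcp_pos: [0.5006, 0.0992, -0.0013]
orientation: [2.421, 2.0, 0.0]
contact_force: [2.3, -5.5, 0.0]
grip_width: 0.0204
```

Emit:
drive_tool(commands=[{"tx":0.005,"ty":0.025,"tz":0,"rx":0,"ry":0,"rz":0,"grip":1}])

```text
clock: 20.9
tcp_pos: [0.5007, 0.0997, -0.0013]
orientation: [2.421, 2.0, 0.0]
contact_force: [1.9, -5.1, 0.4]
grip_width: 0.0208
```

Emit:
drive_tool(commands=[{"tx":0.005,"ty":0.025,"tz":0,"rx":0,"ry":0,"rz":0,"grip":1}])

```text
clock: 21.02
tcp_pos: [0.5008, 0.1002, -0.0013]
orientation: [2.421, 2.0, 0.0]
contact_force: [2.6, -4.6, -0.2]
grip_width: 0.0206
```

Emit:
drive_tool(commands=[{"tx":0.005,"ty":0.025,"tz":0,"rx":0,"ry":0,"rz":0,"grip":1}])

```text
clock: 21.15
tcp_pos: [0.5008, 0.1007, -0.0013]
orientation: [2.421, 2.0, 0.0]
contact_force: [0.7, -4.8, -1.2]
grip_width: 0.0207
```

Emit:
drive_tool(commands=[{"tx":0.005,"ty":0.025,"tz":0,"rx":0,"ry":0,"rz":0,"grip":1}])

```text
clock: 21.28
tcp_pos: [0.501, 0.1012, -0.0013]
orientation: [2.421, 2.0, 0.0]
contact_force: [1.6, -4.9, 0.4]
grip_width: 0.0208
```

Emit:
drive_tool(commands=[{"tx":0.005,"ty":0.025,"tz":0,"rx":0,"ry":0,"rz":0,"grip":1}])

```text
clock: 21.4
tcp_pos: [0.501, 0.1016, -0.0013]
orientation: [2.421, 2.0, 0.0]
contact_force: [1.6, -5.6, 0.5]
grip_width: 0.0206
```

Emit:
drive_tool(commands=[{"tx":0.005,"ty":0.025,"tz":0,"rx":0,"ry":0,"rz":0,"grip":1}])

```text
clock: 21.52
tcp_pos: [0.5011, 0.1021, -0.0013]
orientation: [2.421, 2.0, 0.0]
contact_force: [1.0, -5.1, 0.3]
grip_width: 0.0204
```

Emit:
drive_tool(commands=[{"tx":0.005,"ty":0.025,"tz":0,"rx":0,"ry":0,"rz":0,"grip":1}])

```text
clock: 21.65
tcp_pos: [0.5012, 0.1027, -0.0013]
orientation: [2.421, 2.0, 0.0]
contact_force: [2.3, -4.9, -0.1]
grip_width: 0.021
```

Emit:
drive_tool(commands=[{"tx":0.005,"ty":0.025,"tz":0,"rx":0,"ry":0,"rz":0,"grip":1}])

```text
clock: 21.78
tcp_pos: [0.5013, 0.1031, -0.0013]
orientation: [2.421, 2.0, 0.0]
contact_force: [1.7, -4.9, -0.3]
grip_width: 0.0205
```

Emit:
drive_tool(commands=[{"tx":0.005,"ty":0.025,"tz":0,"rx":0,"ry":0,"rz":0,"grip":1}])

```text
clock: 21.9
tcp_pos: [0.5014, 0.1036, -0.0013]
orientation: [2.421, 2.0, 0.0]
contact_force: [2.2, -5.9, -0.9]
grip_width: 0.0206
```

Emit:
drive_tool(commands=[{"tx":0.005,"ty":0.025,"tz":0,"rx":0,"ry":0,"rz":0,"grip":1}])

```text
clock: 22.02
tcp_pos: [0.5015, 0.1042, -0.0013]
orientation: [2.421, 2.0, 0.0]
contact_force: [1.4, -4.8, -1.0]
grip_width: 0.0205
```

Emit:
drive_tool(commands=[{"tx":0.005,"ty":0.025,"tz":0,"rx":0,"ry":0,"rz":0,"grip":1}])

```text
clock: 22.15
tcp_pos: [0.5016, 0.1046, -0.0013]
orientation: [2.421, 2.0, -0.0]
contact_force: [1.4, -5.9, -0.0]
grip_width: 0.0202
```

Run:
```python
from bench import eyes
from h import *
for n,c in(("scene",(370,172)),):
    f=eyes.grab_frame(n); np.savez(f"pics/{n}10.npz",**f); crop(f,c,50,30,8,[],f"pics/{n}10.png")
```

```text
(no output)
```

View pics/scene10.png

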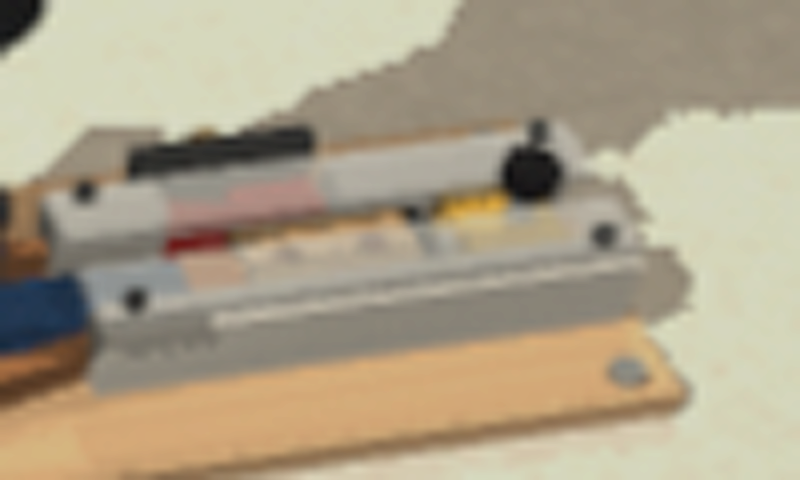

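Emit:
drive_tool(commands=[{"tx":0.003,"ty":0.015,"tz":0,"rx":0,"ry":0,"rz":0,"grip":1},{"tx":0,"ty":0,"tz":0,"rx":0,"ry":0,"rz":0,"grip":1}])

```text
clock: 22.45
tcp_pos: [0.5016, 0.1046, -0.0013]
orientation: [2.421, 2.0, -0.001]
contact_force: [2.3, -6.2, 0.3]
grip_width: 0.0204
```

Emit:
drive_tool(commands=[{"tx":0.003,"ty":0.015,"tz":0,"rx":0,"ry":0,"rz":0,"grip":1}])

```text
clock: 22.58
tcp_pos: [0.5016, 0.1045, -0.0013]
orientation: [2.421, 1.999, -0.001]
contact_force: [1.8, -7.5, 0.5]
grip_width: 0.0205
```

Emit:
drive_tool(commands=[{"tx":0.003,"ty":0.015,"tz":0,"rx":0,"ry":0,"rz":0,"grip":1}])

```text
clock: 22.7
tcp_pos: [0.5015, 0.1046, -0.0013]
orientation: [2.422, 1.999, -0.001]
contact_force: [1.6, -8.6, 0.5]
grip_width: 0.0209
```

Emit:
drive_tool(commands=[{"tx":0.003,"ty":0.015,"tz":0,"rx":0,"ry":0,"rz":0,"grip":1}])

```text
clock: 22.82
tcp_pos: [0.5015, 0.1047, -0.0013]
orientation: [2.422, 1.999, -0.002]
contact_force: [0.9, -9.1, 1.4]
grip_width: 0.0208
```

Emit:
drive_tool(commands=[{"tx":0.003,"ty":0.015,"tz":0,"rx":0,"ry":0,"rz":0,"grip":1}])

```text
clock: 22.95
tcp_pos: [0.5015, 0.1047, -0.0013]
orientation: [2.422, 1.999, -0.002]
contact_force: [2.3, -9.0, 1.5]
grip_width: 0.0211
```

Emit:
drive_tool(commands=[{"tx":0.003,"ty":0.015,"tz":0,"rx":0,"ry":0,"rz":0,"grip":1}])

```text
clock: 23.08
tcp_pos: [0.5015, 0.1047, -0.0013]
orientation: [2.422, 1.998, -0.002]
contact_force: [1.2, -10.2, 2.1]
grip_width: 0.0204
```

Emit:
drive_tool(commands=[{"tx":0.003,"ty":0.015,"tz":0,"rx":0,"ry":0,"rz":0,"grip":1}])

```text
clock: 23.2
tcp_pos: [0.5015, 0.1048, -0.0013]
orientation: [2.422, 1.998, -0.003]
contact_force: [-0.7, -10.2, 3.1]
grip_width: 0.0208
```

Emit:
drive_tool(commands=[{"tx":0.003,"ty":0.015,"tz":0,"rx":0,"ry":0,"rz":0,"grip":1},{"tx":0,"ty":0,"tz":0,"rx":0,"ry":0,"rz":0,"grip":1},{"tx":0,"ty":0,"tz":0,"rx":0,"ry":0,"rz":0,"grip":1}])

```text
clock: 23.58
tcp_pos: [0.5015, 0.1048, -0.0013]
orientation: [2.422, 1.998, -0.003]
contact_force: [-0.6, -11.1, 2.1]
grip_width: 0.0207
```

Emit:
drive_tool(commands=[{"tx":0.003,"ty":0.015,"tz":0,"rx":0,"ry":0,"rz":0,"grip":1}])

```text
clock: 23.7
tcp_pos: [0.5015, 0.1049, -0.0013]
orientation: [2.422, 1.997, -0.003]
contact_force: [0.0, -12.1, 3.1]
grip_width: 0.0208
```

Emit:
drive_tool(commands=[{"tx":0.003,"ty":0.015,"tz":0,"rx":0,"ry":0,"rz":0,"grip":1}])

```text
clock: 23.82
tcp_pos: [0.5015, 0.1049, -0.0013]
orientation: [2.422, 1.997, -0.004]
contact_force: [0.4, -12.9, 3.2]
grip_width: 0.0205
```

Run:
```python
from bench import eyes,status
from h import *
o=status.get_obs(); print(o["tcp_pos"],o["orientation"],o["contact_force"],o["moment"])
for n,c in(("scene",(370,172)),):
    f=eyes.grab_frame(n); np.savez(f"pics/{n}11.npz",**f); crop(f,c,50,30,8,[],f"pics/{n}11.png"); crop(f,(300,180),70,50,5,[],f"pics/{n}11b.png")
```

```text
[ 0.50149236  0.1048916  -0.00127809] [ 2.42215634  1.99709313 -0.00373291] [  0.36270709 -12.94078073   3.17450419] [-2.39808754 -0.03305719 -0.17273473]
```

View pics/scene11.png

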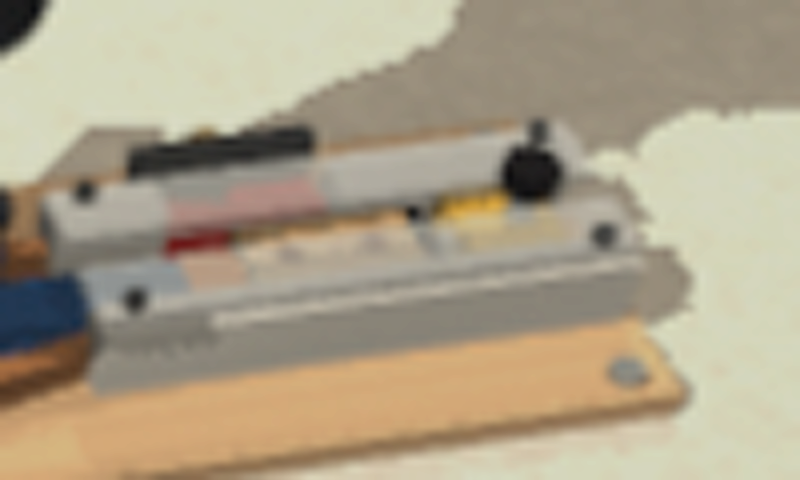

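View pics/scene11b.png

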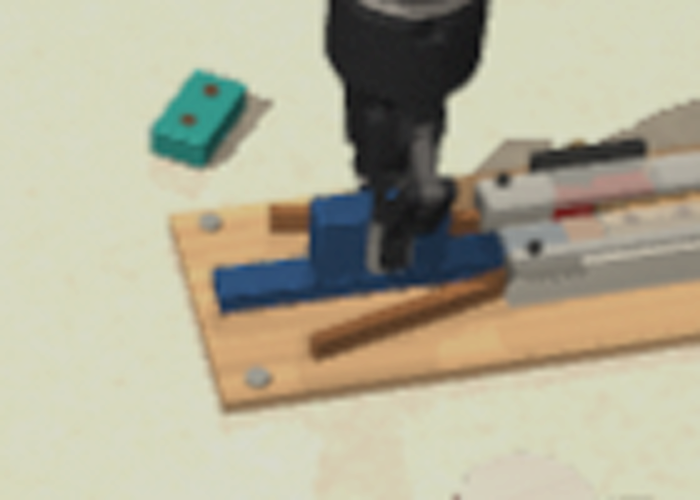

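Emit:
drive_tool(commands=[{"tx":-0.018,"ty":-0.098,"tz":0,"rx":0,"ry":0,"rz":0,"grip":1},{"tx":-0.018,"ty":-0.098,"tz":0,"rx":0,"ry":0,"rz":0,"grip":1},{"tx":-0.037,"ty":-0.197,"tz":0,"rx":0,"ry":0,"rz":0,"grip":1},{"tx":-0.056,"ty":-0.295,"tz":0.05,"rx":0,"ry":0,"rz":0,"grip":1},{"tx":-0.093,"ty":-0.491,"tz":0,"rx":0,"ry":0,"rz":0,"grip":1}])

```text
clock: 24.5
tcp_pos: [0.4973, 0.085, -0.0004]
orientation: [-2.419, -2.003, -0.0]
contact_force: [0.1, 0.9, -1.5]
grip_width: 0.0205
```

Emit:
drive_tool(commands=[{"tx":-0.111,"ty":-0.59,"tz":0,"rx":0,"ry":0,"rz":0,"grip":1},{"tx":-0.111,"ty":-0.59,"tz":0,"rx":0,"ry":0,"rz":0,"grip":1},{"tx":-0.111,"ty":-0.59,"tz":0,"rx":0,"ry":0,"rz":0,"grip":1},{"tx":-0.111,"ty":-0.59,"tz":0,"rx":0,"ry":0,"rz":0,"grip":1},{"tx":-0.111,"ty":-0.59,"tz":0,"rx":0,"ry":0,"rz":0,"grip":1},{"tx":-0.111,"ty":-0.59,"tz":0,"rx":0,"ry":0,"rz":0,"grip":1},{"tx":-0.111,"ty":-0.59,"tz":0,"rx":0,"ry":0,"rz":0,"grip":1},{"tx":-0.111,"ty":-0.59,"tz":0,"rx":0,"ry":0,"rz":0,"grip":1},{"tx":-0.111,"ty":-0.59,"tz":0,"rx":0,"ry":0,"rz":0,"grip":1},{"tx":-0.111,"ty":-0.59,"tz":0,"rx":0,"ry":0,"rz":0,"grip":1}])

```text
clock: 25.75
tcp_pos: [0.4751, -0.0339, -0.0004]
orientation: [2.421, 2.002, 0.0]
contact_force: [-0.4, 0.4, -1.6]
grip_width: 0.0205
```

Emit:
drive_tool(commands=[{"tx":-0.111,"ty":-0.59,"tz":0.2,"rx":0,"ry":0,"rz":0,"grip":1},{"tx":-0.111,"ty":-0.59,"tz":0.2,"rx":0,"ry":0,"rz":0,"grip":1},{"tx":-0.111,"ty":-0.59,"tz":0.1,"rx":0,"ry":0,"rz":0,"grip":1},{"tx":-0.111,"ty":-0.59,"tz":0,"rx":0,"ry":0,"rz":0,"grip":1},{"tx":-0.111,"ty":-0.59,"tz":0,"rx":0,"ry":0,"rz":0,"grip":1},{"tx":-0.111,"ty":-0.59,"tz":0,"rx":0,"ry":0,"rz":0,"grip":1},{"tx":-0.111,"ty":-0.59,"tz":0,"rx":0,"ry":0,"rz":0,"grip":1},{"tx":-0.111,"ty":-0.59,"tz":0,"rx":0,"ry":0,"rz":0,"grip":1},{"tx":-0.111,"ty":-0.59,"tz":0,"rx":0,"ry":0,"rz":0,"grip":1},{"tx":-0.111,"ty":-0.59,"tz":0,"rx":0,"ry":0,"rz":0,"grip":1}])

```text
clock: 27.0
tcp_pos: [0.4529, -0.1519, 0.0096]
orientation: [2.421, 2.002, 0.0]
contact_force: [-0.2, 0.6, -1.5]
grip_width: 0.0207
```

```bash
python3 look.py 12;python3 stk.py 12 .035;  python3 -c "
from bench import status
from h import *; print(w2j(*(status.get_obs()['tcp_pos'][:2]*1e3)))"
```

```text
27.0 [ 0.45294328 -0.15189501  0.00961641] [2.42083483e+00 2.00223483e+00 5.83542907e-05] 0.020731466427319344 [-0.15409699  0.6403432  -1.4744458 ]
top 139 z 37.1 z slope [-0.    36.913] jig x [-287.1 -202.7 -202.5] y range [-10.3  -3.9   7.5] yaw deg 0.03
  org 67 x [-218.6 -209.7 -192.7] y [-10.2   0.   45.9] z [ 34.6  37.4 931.6]
scene 561 z 35.8 z slope [-2.0000e-03  3.4585e+01] jig x [-409.4 -205.6 -203.4] y range [-15.6 -10.7   6.7] yaw deg 0.58
  org 226 x [-220.5  -67.    -6.2] y [-48.8  -3.9  39.6] z [16.4 24.1 37.7]
[-324.79961465   -2.37409203]
```

View pics/scene12.png

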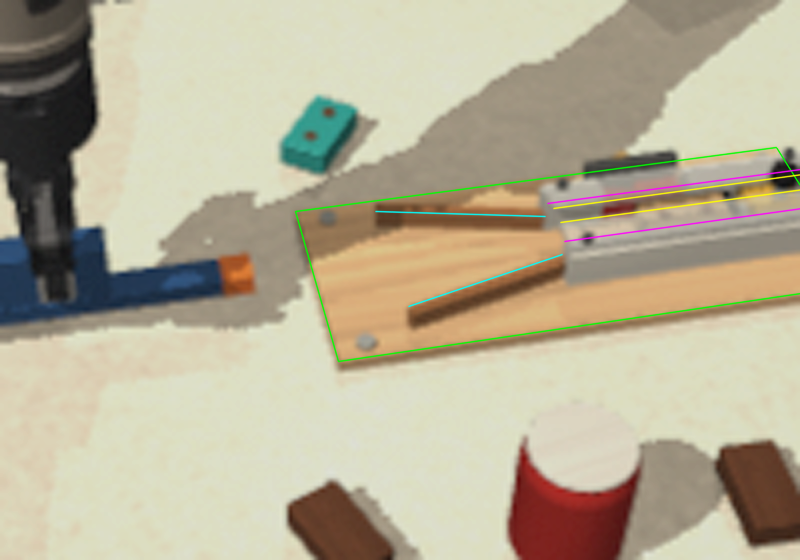

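View pics/top12.png

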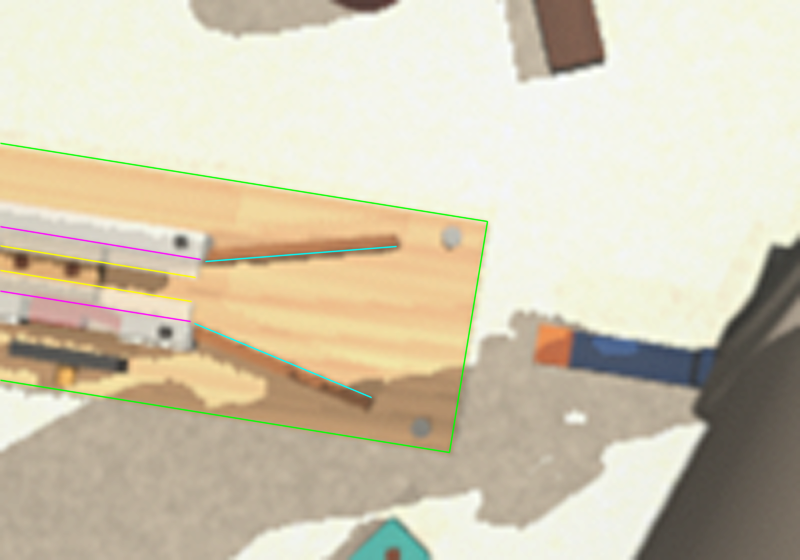

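Run:
```python
from h import *
f=dict(np.load("pics/top12.npz")); crop(f,(140,180),40,24,10,[],"pics/pad12.png")
f=dict(np.load("pics/scene12.npz")); crop(f,(375,172),40,24,10,[],"pics/pads12.png")
```

```text
(no output)
```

View pics/pad12.png

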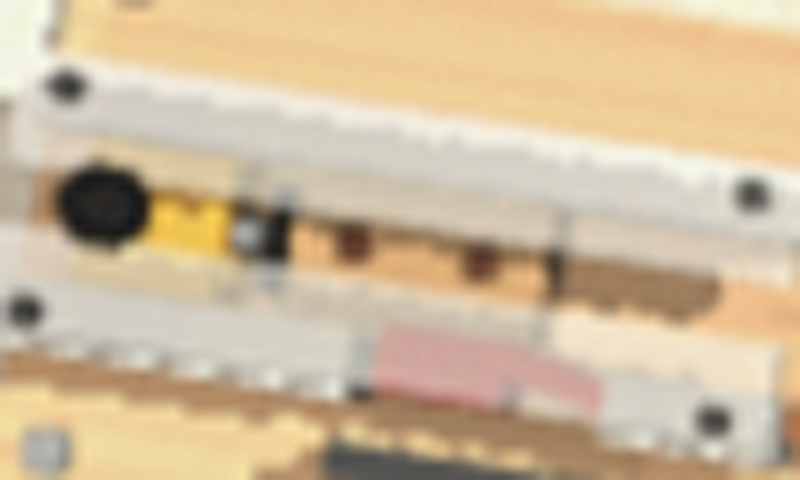

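View pics/pads12.png

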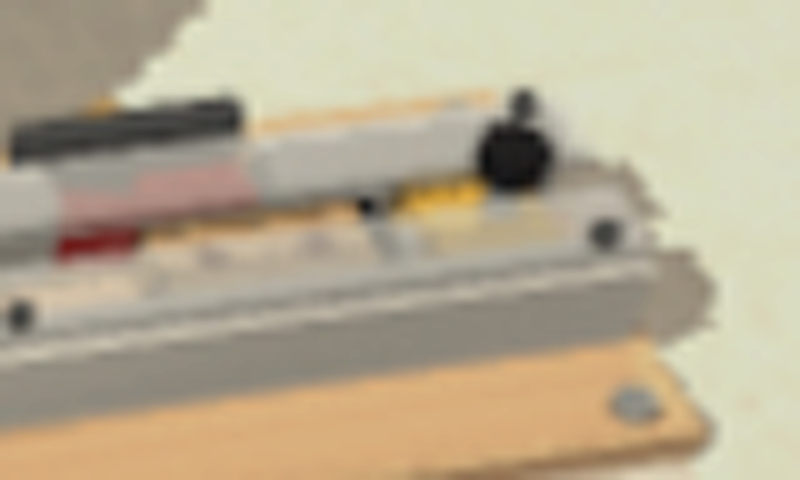

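Emit:
drive_tool(commands=[{"tx":0,"ty":0,"tz":-0.5,"rx":0,"ry":0,"rz":0,"grip":1},{"tx":0,"ty":0,"tz":-0.5,"rx":0,"ry":0,"rz":0,"grip":1},{"tx":0,"ty":0,"tz":0,"rx":0,"ry":0,"rz":0,"grip":1}])

```text
clock: 27.48
tcp_pos: [0.4523, -0.1504, -0.0115]
orientation: [-2.419, -2.002, 0.002]
contact_force: [-0.6, 0.1, -1.1]
grip_width: 0.0205
```

Emit:
drive_tool(commands=[{"tx":0,"ty":0,"tz":-0.1,"rx":0,"ry":0,"rz":0,"grip":1},{"tx":0,"ty":0,"tz":0,"rx":0,"ry":0,"rz":0,"grip":1}])

```text
clock: 27.72
tcp_pos: [0.4532, -0.151, -0.0124]
orientation: [2.421, 2.002, 0.0]
contact_force: [-0.3, 0.3, -1.1]
grip_width: 0.0208
```

Emit:
drive_tool(commands=[{"tx":0,"ty":0,"tz":-0.06,"rx":0,"ry":0,"rz":0,"grip":1},{"tx":0,"ty":0,"tz":0,"rx":0,"ry":0,"rz":0,"grip":1}])

```text
clock: 27.98
tcp_pos: [0.4533, -0.151, -0.0127]
orientation: [-2.421, -2.002, -0.002]
contact_force: [-2.1, 1.9, 12.7]
grip_width: 0.0209
```

Emit:
drive_tool(commands=[{"tx":0,"ty":0,"tz":0.03,"rx":0,"ry":0,"rz":0,"grip":1},{"tx":0,"ty":0,"tz":0,"rx":0,"ry":0,"rz":0,"grip":0},{"tx":0,"ty":0,"tz":0,"rx":0,"ry":0,"rz":0,"grip":-1},{"tx":0,"ty":0,"tz":0,"rx":0,"ry":0,"rz":0,"grip":-1},{"tx":0,"ty":0,"tz":0,"rx":0,"ry":0,"rz":0,"grip":-1},{"tx":0,"ty":0,"tz":0,"rx":0,"ry":0,"rz":0,"grip":-1}])

```text
clock: 28.72
tcp_pos: [0.4531, -0.1511, -0.013]
orientation: [-2.421, -2.002, 0.0]
contact_force: [1.0, 0.4, -0.8]
grip_width: 0.0855
```

Emit:
drive_tool(commands=[{"tx":0,"ty":0,"tz":0.5,"rx":0,"ry":0,"rz":0,"grip":-1},{"tx":0,"ty":0,"tz":0.8,"rx":0,"ry":0,"rz":0,"grip":-1},{"tx":0,"ty":0,"tz":1,"rx":0,"ry":0,"rz":0,"grip":-1},{"tx":0,"ty":0,"tz":1,"rx":0,"ry":0,"rz":0,"grip":-1},{"tx":0,"ty":0,"tz":1,"rx":0,"ry":0,"rz":0,"grip":-1},{"tx":0,"ty":0,"tz":1,"rx":0,"ry":0,"rz":0,"grip":-1},{"tx":0,"ty":0,"tz":1,"rx":0,"ry":0,"rz":0,"grip":-1},{"tx":0,"ty":0,"tz":1,"rx":0,"ry":0,"rz":0,"grip":-1}])

```text
clock: 29.72
tcp_pos: [0.453, -0.1512, 0.1346]
orientation: [2.421, 2.001, 0.001]
contact_force: [0.8, -0.2, 0.5]
grip_width: 0.0853
```

Emit:
drive_tool(commands=[{"tx":0,"ty":-1,"tz":0,"rx":0,"ry":0,"rz":0,"grip":-1},{"tx":0,"ty":-1,"tz":0,"rx":0,"ry":0,"rz":0,"grip":-1},{"tx":0,"ty":-1,"tz":0,"rx":0,"ry":0,"rz":0,"grip":-1},{"tx":0,"ty":-1,"tz":0,"rx":0,"ry":0,"rz":0,"grip":-1},{"tx":0,"ty":-1,"tz":0,"rx":0,"ry":0,"rz":0,"grip":-1},{"tx":0,"ty":-1,"tz":0,"rx":0,"ry":0,"rz":0,"grip":-1},{"tx":0,"ty":0,"tz":0,"rx":0,"ry":0,"rz":0,"grip":-1},{"tx":0,"ty":0,"tz":0,"rx":0,"ry":0,"rz":0,"grip":-1}])

```text
clock: 30.72
tcp_pos: [0.4531, -0.2703, 0.1334]
orientation: [-2.42, -2.002, -0.001]
contact_force: [-0.7, 0.9, 0.0]
grip_width: 0.0855
```

```bash
sed -i 's/(290,190)/(270,190)/; s/,100,70,4/,100,75,4/' look.py; python3 look.py 13;python3 stk.py 13 .014
python3 - <<'E'
from h import *
for n in("top","scene"):
    a=dict(np.load(f"pics/{n}12.npz"));b=dict(np.load(f"pics/{n}13.npz"))
    P=cloud(b); m=(abs(P[...,0]-.45)<.04)&(P[...,1]<-.03)&(P[...,1]>-.26)&(P[...,2]>.048)&(P[...,2]<.075); q=P[m]
    print(n,len(q),q[:,2].mean(),rect(q) if len(q)>10 else 0)
E
```

```text
30.725 [ 0.45308322 -0.27026432  0.13336761] [-2.42029653e+00 -2.00240659e+00 -9.10810063e-04] 0.08547429226521136 [-0.66392639  0.8590184   0.03426282]
top 198 z 14.8 z slope [3.0000e-03 1.5725e+01] jig x [-407.5 -203.  -202.7] y range [-10.2  -0.9   7.6] yaw deg 0.15
  org 60 x [-218.5 -210.2 -192.7] y [-10.2  -0.9  45.9] z [ 12.1  15.1 931.6]
scene 590 z 13.9 z slope [1.2000e-02 1.7475e+01] jig x [-406.1  -12.    -7.7] y range [-16.3  -9.6  38.2] yaw deg 4.22
  org 235 x [-216.6  -65.9   -7.5] y [-45.7  -1.   43.8] z [ 7.7 22.6 26.1]
top 304 0.056135521095510836 (array([ 450.7, -152.5]), array([69.8, 21.9]), 79.2)
scene 239 0.05473368108263932 (array([ 454.1, -152.2]), array([69.6, 26.3]), 77.4)
```

View pics/scene13.png

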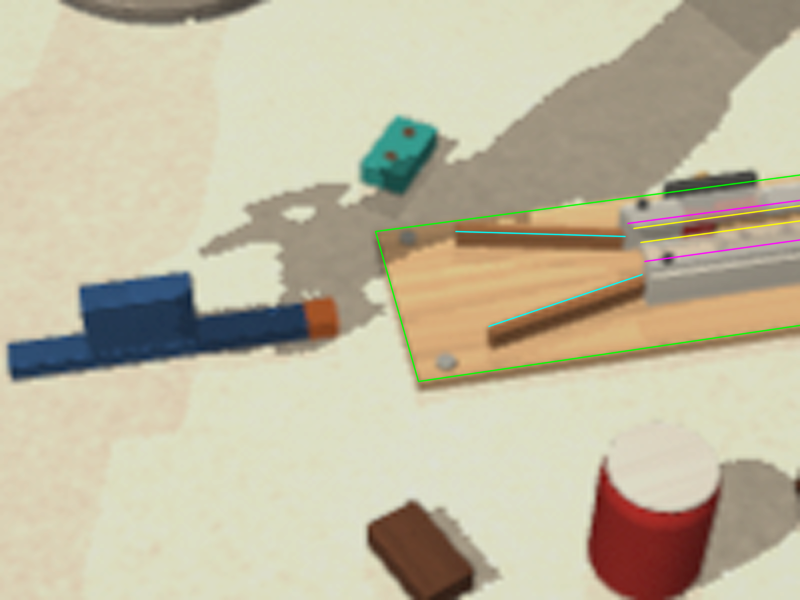

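View pics/top13.png

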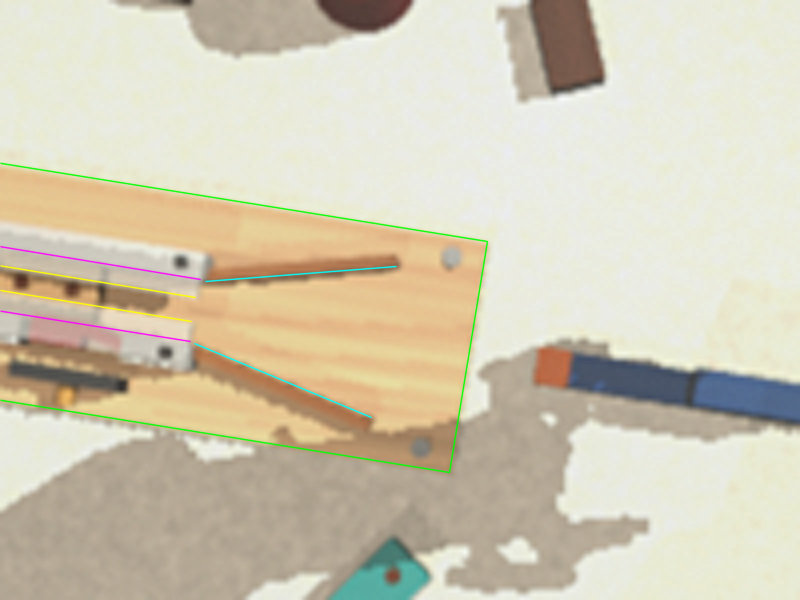

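```bash
python3 -c "
from bench import workorder
print(workorder.hand_in())"
```

```text
the job is handed in; nothing more can be done
None
```

I fed the pale block through the channel with the small blue stick, pressed it home against the stop's pad, and took the stick out. It now lies flat on the bench just before the jig. The job was handed in at about 31 s on the robot's clock, and no verdict was given.

**Block:** The last pictures before hand-in show it straight in the channel with its nose against the black pad.
- **Push force:** It rose from about 5 N of sliding friction to about 13 N at contact, so I put the pad force at roughly 8 N while pressing. That is inferred from the wrist force, not measured at the stop.
- **After the stick left:** I could not measure the force still on the pad. The shoe's friction of about 5 N should hold a few newtons on it.

**Stick:** Handle top at 55–56 mm and bar top at 14–15 mm, level and on its base, with the tip about 40 mm clear of the jig's bed. The gripper is open and well away from everything.

**Spares and tin:** The gripper never came near them, and they looked unmoved in the pictures; I did not measure their positions again.

**What disagreed or went wrong:**
- The reported tool point lies about 34 mm below the real finger ends. My first grasp therefore closed on air above the handle, without touching the stick. I measured the offset in the camera picture and the second grasp held.
- The pad lay at about 117 mm past the mouth by feel, against 112–116 mm estimated from the pictures.

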